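# Nest the sample trays in the cradle

### The arm

A 6-joint arm with a two-finger parallel gripper is mounted at the origin on the work surface. World frame = base frame: x ahead of the robot, y to its left, z up, the work surface at z = 0. Lengths are in m, angles in rad, forces in N, time in s.
With the tool pointing down it reaches from about 0.35 to 0.975 m from the base axis. Payload 4.9 kg.
Tool frame: the origin (TCP) lies midway between the tips of the shut fingers; the grasp point (between the pads) lies 19 mm behind it; z points along the fingers, y is the direction in which the jaws open and shut (so a half turn about z gives the same grasp; the last joint's range is limited). The gripper opens to 85 mm and grips with 20 to 120 N. Pads are 22 mm wide; open, the fingers measure 114 mm over their backs; the gripper's body (76 mm by 85 mm) begins 54 mm behind the grasp point. The pads swing forward as they close: fully open they stand 13 mm farther back than shut.
Start: joints at [-1.42, 0.053, 1.613, -0, 1.476, -0.119], TCP at [0.167, -0.602, 0.231] pointing down, gripper open.
Joint ranges: [-3.01, 3.01], [-1.01, 2.22], [0.06, 2.58], [-1.02, 4.17], [0.09, 2.62], [-3.14, 3.14]. Speed limits (rad/s): [2.57, 2.57, 3.14, 3.14, 3.14, 3.14].

### API

Orientations are given as a unit quaternion [w, x, y, z].
In Python, from plant import manip gives the robot as it stands. The module is installed in compiled form; this text tells all that it offers.
- The arm moves only by the tool move_arm, never from a script. Its argument "rows" is a list of rows, each an object of numbers: "tx", "ty", "tz": the shift along the tool's x, y, z in m; "ax", "ay", "az": the turn, a rotation vector about the tool's x, y, z in degrees; "jaw": the closure in counts, from 0 (fully open) to 255 (shut). In form: [{"tx": .., "ty": .., "tz": .., "ax": .., "ay": .., "az": .., "jaw": ..}, ...]. A call has 1 to 12 rows; each row shifts and turns the pose as measured when the row begins, along the tool's axes as they then stand; what a row does not reach is not made up. A row lasts 1/10 s, in which the tool goes at most 50 mm and 8.59 degrees, less where a joint would pass 70% of its speed; a pose out of reach is approached as far as the arm can. A call with a gripper value outside its range is refused whole. The fingers move at their own pace and stop on an object; the grip force is fixed at half the most. Time passes only in rows, so rows that do not move let the fingers close. It gives the time, the measured TCP pose, the force and the opening at its end, in the units of the state.
- manip.state(): the state, without advancing time (a new reading comes with each control period).
- manip.grab_frame(name): name is "scene" or "side" or "wrist"; returns a dict with "color" (480x640x3 uint8, red, green, blue), "intrinsics" (3x3 intrinsics, pixels), "dist_coeffs" ([k1, k2, p1, p2, k3] as OpenCV has them; the pictures are not rectified), "R" (3x3) and "t" (3): a world point X has camera coordinates R X + t. Camera axes: x right, y down, z forward; pixel columns grow to the right and rows downward; lengths in m; the calibration is good to about 2 mm. A picture is of the moment at which its call begins. There is no depth.
- manip.job_done(): hands the job in, once; it reports no verdict.
The state is a dict: "time": time; "joint_pos": joint angles; "joint_vel": joint speeds; "joint_efforts": joint torques, N m; "tool_pos": TCP position; "tool_rot": TCP orientation; "contact_force": force on the tool from outside, world axes, zero at the start; "ft_torque": the same for the moment, N m; "gripper_width": opening from 0.0 (shut) to 1.0 (fully open).
Only numpy, scipy, OpenCV 4.12 (cv2) and the standard library are available. Lean on these libraries where they do the work, as an engineer would, in place of code of your own. Each camera call takes 0.05 s, during which the arm holds its last target.

### The job

Nest the two loose sample trays in the grey one standing in its cradle: first the blue tray into the grey, then the white one into the blue (it is used first tomorrow). Turn each so that its pointed nose lies over the nose below and lower it gently, without dropping it, until it sits level and fully down, then let go. Leave the grey tray in its cradle and do not disturb the glassware and other things on the bench.

Things in the scene. Friction and masses are not known exactly. Their poses are not given: they have to be found in the camera images.
- cradle: fixed aluminium plate 170 x 118 mm, 8 mm thick, with steel lips 8 mm high that locate the foot of the grey tray; origin on the underside, directly below the grey tray's origin; same axes as the grey tray
- grey_tray: mid-grey open tray standing loose in the cradle, bottom of the stack. Foot 145 x 92 mm: square back at x -65, straight sides to x +25, then narrowing to a blunt nose 28 mm wide at x +80. 3 mm walls lean out 12 deg to a rim 47 mm high, about 164 x 111 mm. Grip bar, studs as on the blue tray. 0.15 to 0.3 kg. Origin: under the grip bar's centre, at the underside; x to the nose, z up
- blue_tray: blue tray, same shape, origin and axes as the grey; loose on the bench at any yaw. In its middle a hollow plinth 74 x 38 mm, top at z 29 mm, carries a solid grip bar 60 mm long along x, 24 mm thick along y, z 29 to 54 mm: pinch it from above across the 24 mm with the finger tips above z 29; 30 mm is free for each finger. Four round studs on the floor end at z 30 mm
- white_tray: white tray, same shape, origin and axes as the grey; loose on the bench at any yaw. Any tray seated in another rests on its studs, 30 mm above it (underside to underside), same centre and nose direction. The lower bar goes up into the hollow of the upper plinth with 4 mm play all round; walls have about 3 mm. Turned end for end it does not go in
- grey_tray_nose (a point): centre of the grey tray's nose at its underside, 80 mm from the tray's origin along its +x
- blue_tray_nose (a point): centre of the blue tray's nose at its underside, 80 mm from the tray's origin along its +x
- white_tray_nose (a point): centre of the white tray's nose at its underside, 80 mm from the tray's origin along its +x
- bottle: amber jar with blue screw cap, 64 mm across, 130 mm tall, bystander; origin at the centre of its underside
- beaker: clear open beaker, 76 mm across, 90 mm tall, bystander; origin at the centre of its underside
- tube_rack: white rack of red- and blue-capped tubes, 90 x 210 mm, 96 mm tall, bystander; origin at the centre of its underside, long side along its y
- round_dish: round steel dish, 90 mm across, 22 mm tall, bystander; origin at the centre of its underside
- jar: white jar with red cap, 60 mm across, 80 mm tall, bystander; origin at the centre of its underside
Things that resemble listed ones, but are neither listed nor needed, are in the scene too. There is more than one size of the grey_tray; the one meant has the size given above.

How it is judged:
On the way, in this order (a step that is already met when the one before it is completed fails the run):
1. the blue tray sits fully down in the grey tray, nose over nose, and is let go (z of blue_tray in the frame of grey_tray between 0.026 and 0.034 m and horizontal distance between blue_tray and grey_tray below 0.007 m and horizontal distance between blue_tray_nose and grey_tray_nose below 0.012 m and angle between each of blue_tray, grey_tray's own z axis and vertical below 0.06 rad and horizontal distance between grey_tray and cradle below 0.01 m and z of grey_tray in the frame of cradle below 0.012 m and contact force between the fingers and blue_tray below 0.05 N and linear speed of blue_tray below 0.02 m/s), for 0.2 s.
2. the white tray sits fully down in the blue tray, nose over nose, and is let go (z of white_tray in the frame of blue_tray between 0.026 and 0.034 m and horizontal distance between white_tray and blue_tray below 0.007 m and horizontal distance between white_tray_nose and blue_tray_nose below 0.012 m and angle between each of white_tray, blue_tray's own z axis and vertical below 0.06 rad and z of blue_tray in the frame of grey_tray between 0.026 and 0.034 m and horizontal distance between blue_tray and grey_tray below 0.007 m and horizontal distance between blue_tray_nose and grey_tray_nose below 0.012 m and contact force between the fingers and white_tray below 0.05 N and linear speed of white_tray below 0.02 m/s), for 0.2 s.
At the end, for the whole second after the job is handed in: Blue tray seated in grey and white in blue: each 30 mm (26 to 34) above the one below, origins within 7 mm sideways, noses within 12 mm, level within 0.06 rad; the grey tray level and within 10 mm of its place in the cradle; all released and at rest (all of step 2 and horizontal distance between grey_tray and cradle below 0.01 m and z of grey_tray in the frame of cradle below 0.012 m and angle between grey_tray's own z axis and vertical below 0.06 rad and contact force between the fingers and blue_tray below 0.05 N and contact force between the fingers and grey_tray below 0.05 N and linear speed of each of blue_tray, grey_tray below 0.02 m/s); the robot touches nothing.
It fails at once if the blue tray is dropped (over 0.5 m/s, out of the fingers) (contact force between the fingers and blue_tray below 0.05 N and linear speed of blue_tray above 0.5 m/s).
It fails at once if the white tray is dropped (over 0.5 m/s, out of the fingers) (contact force between the fingers and white_tray below 0.05 N and linear speed of white_tray above 0.5 m/s).
It fails at once if the blue or white tray is tipped over (angle between any of blue_tray, white_tray's own z axis and vertical above 0.7 rad).
It fails at once if the grey tray is taken out of its cradle (horizontal distance between grey_tray and cradle above 0.03 m or z of grey_tray in the frame of cradle above 0.03 m).
It fails at once if a bystander is disturbed (bottle, beaker, tube rack, round dish or jar moved over 25 mm) (distance of any of bottle, beaker, tube_rack, round_dish, jar from where it was at the start of the episode above 0.025 m).
It also fails if it takes over 59 s, if anything falls off the work surface, if the arm or the gripper's body presses on something with over 40 N, if the wrist force passes 120 N, or if a joint passes its speed limit or range.

## Working session

There is one attempt and no reset: what is moved stays moved. The work goes in short steps, Python scripts to look and compute and a tool call to move; the robot and the scene stay as the last step left them, time stands still between calls to the robot, and variables do not carry over. Pictures are saved under pics/ and viewed, and the job is handed in when it is done.

Besides the shell and the picture viewer there is one more tool, called after ">>>" by a JSON object that holds its "method" and its "body", one argument or row to a line. move_arm: Moves the arm, as the interface text tells. Its arguments: {"type":"object","properties":{"rows":{"type":"array"}},"required":["rows"]}

```bash
mkdir -p pics
python3 - <<'E'
from plant import manip
import cv2
print(manip.state())
for n in("scene","side","wrist"):
    f=manip.grab_frame(n);cv2.imwrite(f"pics/a_{n}.png",f["color"][:,:,::-1])
    print(n,f["intrinsics"].tolist(),f["dist_coeffs"],f["R"].tolist(),f["t"])
E
```

```text
{'time': 0.0, 'joint_pos': array([-1.42001552e+00,  5.33561558e-02,  1.61430363e+00, -7.96962496e-06,
        1.47601959e+00, -1.19025557e-01]), 'joint_vel': array([-0.00123552,  0.00085074,  0.0004495 ,  0.00084305, -0.00114302,
       -0.00154201]), 'joint_efforts': array([-6.23722626e-04, -3.93680048e+01, -3.70178533e+01, -1.48786735e-04,
        7.01684869e-03,  8.21252058e-06]), 'tool_pos': array([ 0.16647762, -0.60176365,  0.23005771]), 'tool_rot': array([-1.04316865e-03,  9.90913767e-01,  1.34494678e-01, -2.05314657e-05]), 'contact_force': array([0.20635462, 0.29909037, 0.89762361]), 'ft_torque': array([ 0.03326788, -0.00660629,  0.05571619]), 'gripper_width': 1.003015080421194}
scene [[449.6642643747339, 0.0, 321.35855924000697], [0.0, 449.6642643747339, 243.27545676990545], [0.0, 0.0, 1.0]] [-0.06953528  0.          0.          0.          0.        ] [[-0.3710502399647307, 0.9284385537147904, 0.017988090451856367], [0.7039470250095694, 0.2938600467737869, -0.6466102836255274], [-0.6056238976479488, -0.22726223814372717, -0.7626083986631744]] [ 0.18708863 -0.31675023  1.45938806]
side [[575.3259507812544, 0.0, 309.54959972508556], [0.0, 575.3259507812544, 242.41137545297423], [0.0, 0.0, 1.0]] [-0.0321487  0.         0.         0.         0.       ] [[-0.8123317182887213, -0.5830496132387313, 0.013050975605635194], [-0.2910126869959752, 0.3858561093107643, -0.8754579823811889], [0.5053996393642123, -0.7149602865962031, -0.4831179908891814]] [0.39105408 0.17937031 1.00929342]
wrist [[403.09338588432905, 0.0, 323.78457173800814], [0.0, 403.09338588432905, 239.98511412182856], [0.0, 0.0, 1.0]] [-0.09302714  0.          0.          0.          0.        ] [[0.266768507745726, -0.9637580643659301, -0.0022263523428699486], [-0.9220086953100282, -0.25588347955091195, 0.29055741371649413], [-0.280596737414779, -0.07545885145265675, -0.95685496951713]] [-0.62508161 -0.03754964  0.38016444]
```

View pics/a_scene.png

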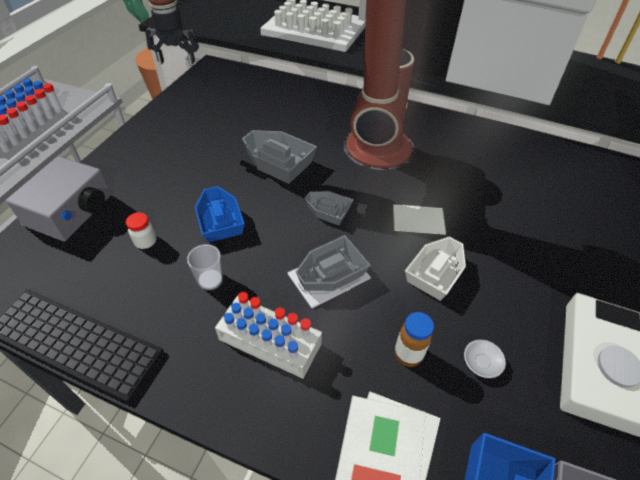

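View pics/a_side.png

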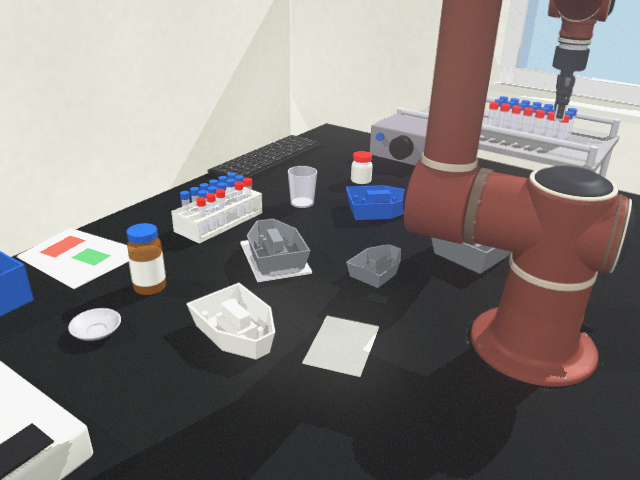

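View pics/a_wrist.png

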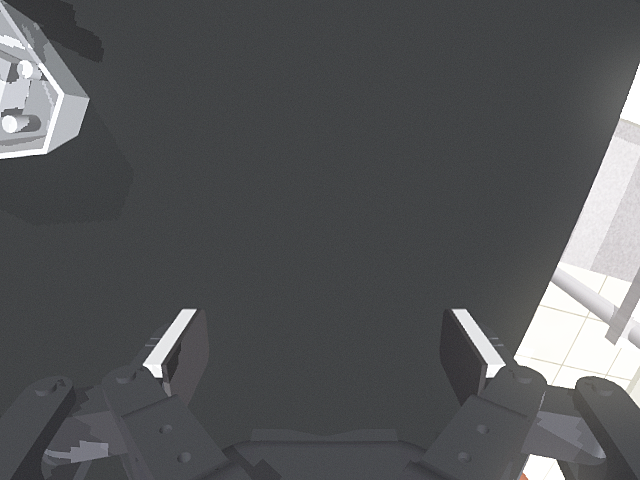

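```bash
cat > h.py <<'E'
import numpy as np, cv2
from scipy.optimize import minimize
from plant import manip
def off(P,d):
    # offset convex CCW polygon outward
    n=len(P);out=[]
    for i in range(n):
        a,b,c=P[i-1],P[i],P[(i+1)%n]
        e1=(b-a)/np.linalg.norm(b-a);e2=(c-b)/np.linalg.norm(c-b)
        n1=np.array([e1[1],-e1[0]]);n2=np.array([e2[1],-e2[0]])
        out.append(np.linalg.solve(np.array([n1,n2]),np.array([n1@b+d,n2@b+d])))
    return np.array(out)
FOOT=np.array([[-65,-46],[25,-46],[80,-14],[80,14],[25,46],[-65,46]])/1000.
RIM=off(FOOT,0.0097)
RIMI=off(FOOT,0.0067)
def z(P,h): return np.c_[P,np.full(len(P),h)]
BAR=np.array([[-30,-12],[30,-12],[30,12],[-30,12]])/1000.
PL=np.array([[-37,-19],[37,-19],[37,19],[-37,19]])/1000.
def proj(f,X):
    p,_=cv2.projectPoints(np.asarray(X,float).reshape(-1,3),cv2.Rodrigues(f["R"])[0],f["t"],f["intrinsics"],f["dist_coeffs"])
    return p.reshape(-1,2)
def back(f,uv,h):
    u=cv2.undistortPoints(np.array(uv,float).reshape(-1,1,2),f["intrinsics"],f["dist_coeffs"]).reshape(-1,2)
    d=np.c_[u,np.ones(len(u))]@f["R"]; c=-f["R"].T@f["t"]
    return c+d*((h-c[2])/d[:,2])[:,None]
def place(X,p,z0=0.):
    c,s=np.cos(p[2]),np.sin(p[2])
    return X@np.array([[c,-s,0],[s,c,0],[0,0,1]]).T+[p[0],p[1],z0]
def draw(f,p,z0=0.,img=None,col=(255,0,255)):
    im=(f["color"].copy() if img is None else img)
    for P in(z(FOOT,0),z(RIM,.047),z(RIMI,.047),z(BAR,.054),z(PL,.029)):
        cv2.polylines(im,[np.round(proj(f,place(P,p,z0))*8).astype(np.int32)],True,col,1,cv2.LINE_AA,3)
    return im
def sil(f,p,z0=0.):
    m=np.zeros((480,640),np.uint8)
    q=proj(f,place(np.r_[z(FOOT,0),z(RIM,.047)],p,z0))
    h=cv2.convexHull(np.round(q*16).astype(np.int32));cv2.fillPoly(m,[h],255,cv2.LINE_AA,4);return m/255.
def fit(fm,p0,z0=0.):
    # fm list of (frame,mask float)
    def cost(q):
        p=[q[0],q[1],q[2]];return sum(np.abs(sil(f,p,z0)-m).sum()/m.sum() for f,m in fm)
    best=None
    r=minimize(cost,p0,method="Nelder-Mead",options=dict(initial_simplex=np.array([p0]+[np.array(p0)+d for d in np.diag([.02,.02,.3])]),xatol=1e-5,fatol=1e-6,maxiter=400))
    return r.x,r.fun
def blob(m,seed=None):
    m=cv2.morphologyEx(m.astype(np.uint8),cv2.MORPH_OPEN,np.ones((3,3)))
    n,l,s,c=cv2.connectedComponentsWithStats(m)
    k=l[seed[1],seed[0]] if seed else 1+np.argmax(s[1:,4])
    o=(l==k).astype(np.uint8)
    cs,_=cv2.findContours(o,cv2.RETR_EXTERNAL,cv2.CHAIN_APPROX_NONE)
    out=np.zeros_like(o);cv2.fillPoly(out,[cv2.convexHull(np.concatenate(cs))],1)
    return out.astype(float)
E
python3 - <<'E'
from h import *
f=manip.grab_frame("scene")
pts=dict(blue=(220,215),grey=(333,265),grey_back=(280,155),grey_small=(330,205),white=(437,265),dish=(485,360),bottle=(412,362),beaker=(210,285),jar=(145,245),rackc=(268,340))
for k,v in pts.items(): print(k,back(f,[v],0.03 if 'rey' in k or k in('blue','white') else 0)[0].round(3))
cv2.imwrite("pics/crop.png",cv2.resize(f["color"][120:320,180:500,::-1],None,fx=2.5,fy=2.5,interpolation=cv2.INTER_CUBIC))
f=manip.grab_frame("side")
cv2.imwrite("pics/crop2.png",cv2.resize(f["color"][160:360,160:480,::-1],None,fx=2.5,fy=2.5,interpolation=cv2.INTER_CUBIC))
E
```

```text
blue [ 0.494 -0.298  0.03 ]
grey [0.535 0.043 0.03 ]
grey_back [ 0.201 -0.258  0.03 ]
grey_small [ 0.344 -0.039  0.03 ]
white [0.437 0.281 0.03 ]
dish [0.632 0.439 0.   ]
bottle [0.696 0.289 0.   ]
beaker [ 0.687 -0.22   0.   ]
jar [ 0.642 -0.445  0.   ]
rackc [ 0.767 -0.023  0.   ]
```

View pics/crop.png

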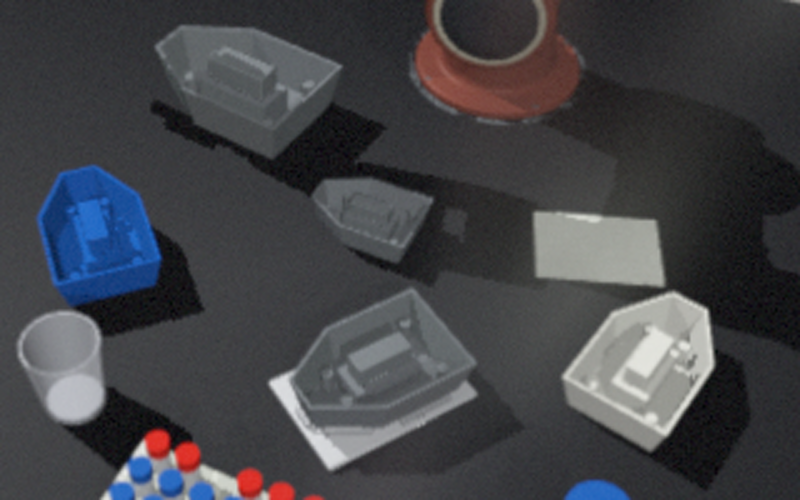

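View pics/crop2.png

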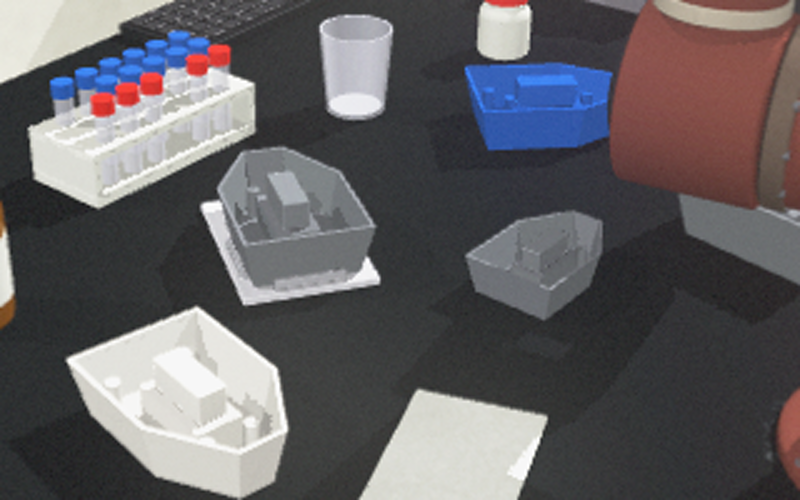

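Run:
```python
from h import *
f=manip.grab_frame("scene");g=manip.grab_frame("side")
def hsv(c): return cv2.cvtColor(c,cv2.COLOR_RGB2HSV).astype(int)
def blue(c): h=hsv(c); return (abs(h[...,0]-110)<14)&(h[...,1]>140)&(h[...,2]>50)
def white(c): return c.min(2)>115
for nm,mf,seed in(("blue",blue,[(220,215)]),("white",white,[(440,262),(230,315)])):
    fm=[(f,blob(mf(f["color"]),seed[0]))]
    if nm=="white": fm.append((g,blob(mf(g["color"]),seed[1])))
    p0=back(f,[seed[0]],.03)[0]; R=[]
    for a in np.arange(0,6.28,.785):
        R.append(fit(fm,[p0[0],p0[1],a]))
    R.sort(key=lambda r:r[1])
    for r in R[:3]: print(nm,r[0].round(4),r[0][2]%6.283,r[1])
    for k,(ff) in enumerate((f,g)):
        ff["color"]=draw(ff,R[0][0])
# grey: initial guess manual
from itertools import product
cv2.imwrite("pics/fit_s.png",cv2.resize(f["color"][120:320,180:500,::-1],None,fx=2.5,fy=2.5,interpolation=cv2.INTER_CUBIC))
cv2.imwrite("pics/fit_d.png",cv2.resize(g["color"][160:360,160:480,::-1],None,fx=2.5,fy=2.5,interpolation=cv2.INTER_CUBIC))
```

```text
blue [ 0.4909 -0.3059  3.879 ] 3.8789865165936055 0.02884610025914677
blue [ 0.4911 -0.3056  3.8803] 3.8803286203196548 0.02907831062315973
blue [ 0.4897 -0.3066  3.8862] 3.886241521691644 0.0313019570689479
white [0.4377 0.2841 2.8808] 2.880790411345628 0.0443392069075481
white [0.4382 0.2842 2.8814] 2.8813910756204093 0.047418001721380644
white [0.4377 0.2839 2.8759] 2.875916906794673 0.04742422688007178
```

View pics/fit_s.png

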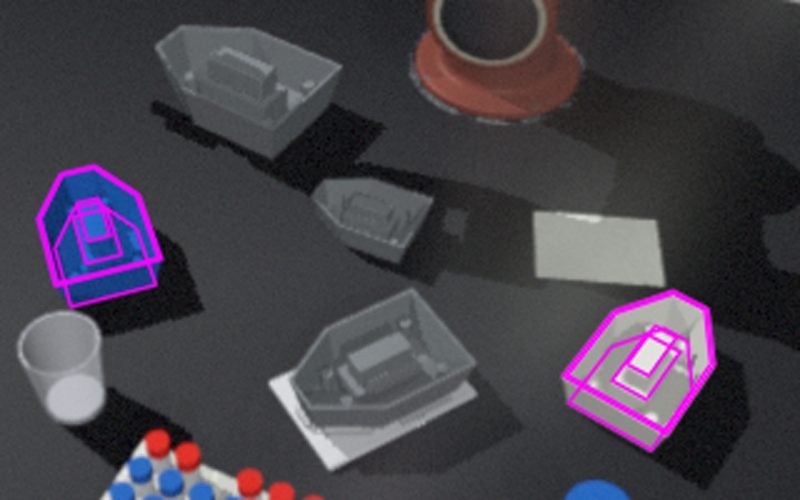

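View pics/fit_d.png

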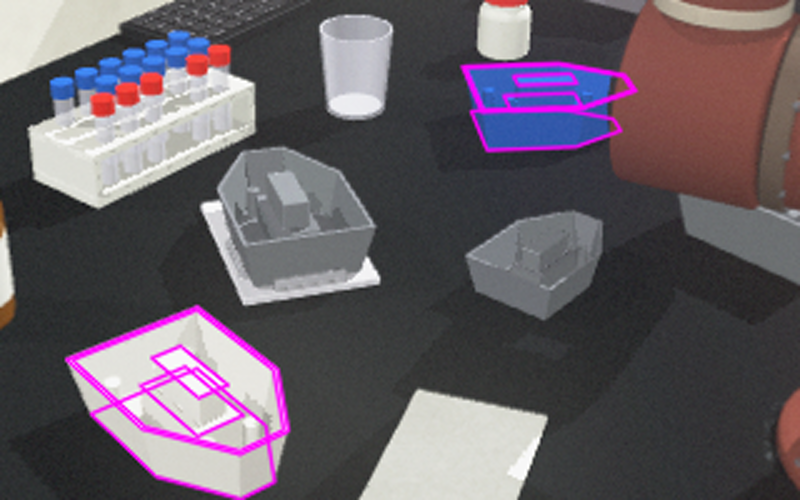

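```bash
cat >> h.py <<'E'
from scipy.spatial.transform import Rotation as Ro
def rot(q): return Ro.from_quat([q[1],q[2],q[3],q[0]]).as_matrix()
def info():
    s=manip.state();R=rot(s["tool_rot"]);print("t",round(s["time"],2),"pos",s["tool_pos"].round(4),"yaw",np.degrees(np.arctan2(R[1,0],R[0,0])).round(2),"tz",R[:,2].round(4),"w",round(s["gripper_width"],3),"F",s["contact_force"].round(1),"q",s["joint_pos"].round(2));return s,R
def togo(p,yaw):
    """shift in tool axes to world point p, az deg to get tool-x yaw"""
    s,R=info();y=np.degrees(np.arctan2(R[1,0],R[0,0]))
    d=(yaw-y+180)%360-180
    print("shift tool",(R.T@(np.array(p)-s["tool_pos"])).round(4),"az",-round(d,2), "world d",(np.array(p)-s["tool_pos"]).round(4))
E
python3 - <<'E'
from h import *
s,R=info()
f=manip.grab_frame("wrist"); c=-f["R"].T@f["t"]
print("cam in tool",R.T@(c-s["tool_pos"]), "axis in tool",R.T@f["R"][2])
togo([.491,-.306,.23],np.degrees(3.879)-180)
E
```

```text
t 0.35 pos [ 0.1666 -0.6022  0.231 ] yaw 15.46 tz [-1.e-04  5.e-04 -1.e+00] w 0.999 F [ 0.3 -0.  -0.5] q [-1.42  0.05  1.61 -0.    1.48 -0.12]
cam in tool [ 0.07465547  0.00119561 -0.14308136] axis in tool [-2.90762892e-01 -2.61457588e-04  9.56795105e-01]
t 0.4 pos [ 0.1666 -0.6023  0.2311] yaw 15.46 tz [-1.e-04  3.e-04 -1.e+00] w 1.003 F [-0.5 -0.3  1. ] q [-1.42  0.05  1.61 -0.    1.48 -0.12]
shift tool [ 0.3917 -0.1991  0.0012] az -26.79 world d [ 0.3244  0.2963 -0.0011]
```

>>> {"method": "move_arm", "body": {
  "rows": [
    {"tx":0.0435,"ty":-0.0221},
    {"tx":0.0435,"ty":-0.0221},
    {"tx":0.0435,"ty":-0.0221},
    {"tx":0.0435,"ty":-0.0221},
    {"tx":0.0435,"ty":-0.0221},
    {"tx":0.0435,"ty":-0.0221},
    {"tx":0.0435,"ty":-0.0221},
    {"tx":0.0435,"ty":-0.0221},
    {"tx":0.0435,"ty":-0.0221},
    {"az":-8.5},
    {"az":-8.5,"jaw":80},
    {"az":-8.5,"jaw":80}
  ]
}}

```text
schema error: expected keys tx, ty, tz, ax, ay, az, jaw
```

```bash
cat >> h.py <<'E'
def hsv(c): return cv2.cvtColor(c,cv2.COLOR_RGB2HSV).astype(int)
def blue(c): h=hsv(c); return (abs(h[...,0]-110)<14)&(h[...,1]>140)&(h[...,2]>50)
E
python3 - <<'E'
from h import *
f=manip.grab_frame("wrist");cv2.imwrite("pics/b0.png",f["color"][:,:,::-1])
p=[.4909,-.3059,3.879]
cv2.imwrite("pics/b1.png",draw(f,p)[:,:,::-1])
togo([.491,-.306,.23],np.degrees(3.879)-180)
E
```

```text
t 0.45 pos [ 0.1666 -0.6023  0.2312] yaw 15.46 tz [-0.e+00  2.e-04 -1.e+00] w 0.998 F [-0.4 -0.4  0.1] q [-1.42  0.05  1.61  0.    1.48 -0.12]
shift tool [ 0.3917 -0.1991  0.0013] az -26.79 world d [ 0.3244  0.2963 -0.0012]
```

View pics/b1.png

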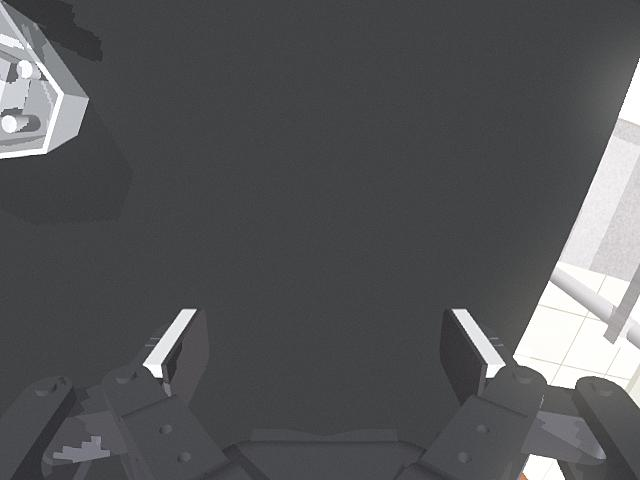

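All keys are required.

>>> {"method": "move_arm", "body": {
  "rows": [
    {"tx":0.0435,"ty":-0.0221,"tz":0,"ax":0,"ay":0,"az":0,"jaw":0},
    {"tx":0.0435,"ty":-0.0221,"tz":0,"ax":0,"ay":0,"az":0,"jaw":0},
    {"tx":0.0435,"ty":-0.0221,"tz":0,"ax":0,"ay":0,"az":0,"jaw":0},
    {"tx":0.0435,"ty":-0.0221,"tz":0,"ax":0,"ay":0,"az":0,"jaw":0},
    {"tx":0.0435,"ty":-0.0221,"tz":0,"ax":0,"ay":0,"az":0,"jaw":0},
    {"tx":0.0435,"ty":-0.0221,"tz":0,"ax":0,"ay":0,"az":0,"jaw":0},
    {"tx":0.0435,"ty":-0.0221,"tz":0,"ax":0,"ay":0,"az":0,"jaw":0},
    {"tx":0.0435,"ty":-0.0221,"tz":0,"ax":0,"ay":0,"az":0,"jaw":0},
    {"tx":0.0435,"ty":-0.0221,"tz":0,"ax":0,"ay":0,"az":0,"jaw":80},
    {"tx":0,"ty":0,"tz":0,"ax":0,"ay":0,"az":-8.5,"jaw":80},
    {"tx":0,"ty":0,"tz":0,"ax":0,"ay":0,"az":-8.5,"jaw":80},
    {"tx":0,"ty":0,"tz":0,"ax":0,"ay":0,"az":-8.5,"jaw":80}
  ]
}}

```text
time: 1.65
tool_pos: [0.5019, -0.2973, 0.2325]
tool_rot: [0.003, 0.937, 0.349, 0.001]
contact_force: [-0.6, -0.8, -0.3]
gripper_width: 0.688
```

```bash
cat >> h.py <<'E'
def hsv(c): return cv2.cvtColor(c,cv2.COLOR_RGB2HSV).astype(int)
def blue(c): h=hsv(c); return (abs(h[...,0]-110)<14)&(h[...,1]>140)&(h[...,2]>50)
E
python3 - <<'E'
from h import *
f=manip.grab_frame("wrist");cv2.imwrite("pics/b0.png",f["color"][:,:,::-1])
p=[.4909,-.3059,3.879]
cv2.imwrite("pics/b1.png",draw(f,p)[:,:,::-1])
togo([.491,-.306,.23],np.degrees(3.879)-180)
E
```

```text
t 1.7 pos [ 0.5018 -0.2974  0.2325] yaw 41.07 tz [ 0.0041 -0.004  -1.    ] w 0.688 F [-0.6  0.6 -0.2] q [-0.66 -0.05  1.71 -0.    1.47  0.19]
shift tool [-0.0138 -0.0006  0.0025] az -1.18 world d [-0.0108 -0.0086 -0.0025]
```

View pics/b1.png

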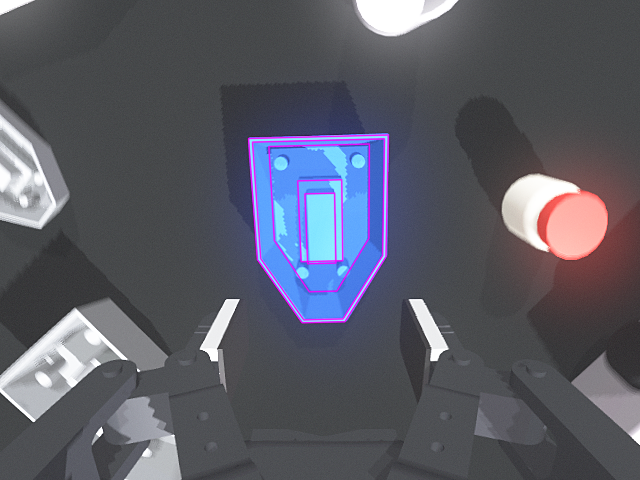

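Run:
```python
from h import *
f=manip.grab_frame("wrist")
h=hsv(f["color"]); m=(abs(h[...,0]-108)<16)&(h[...,1]>60)&(h[...,2]>90)
m=blob(m,(320,220))
r=fit([(f,m)],[.491,-.306,3.879]);print(r)
im=draw(f,r[0])
cv2.imwrite("pics/b2.png",cv2.resize(im[110:340,220:420,::-1],None,fx=2.5,fy=2.5,interpolation=cv2.INTER_CUBIC))
togo([r[0][0],r[0][1],.03],np.degrees(r[0][2])-180)
```

```text
(array([ 0.50138712, -0.30611363,  3.98802961]), np.float64(0.3387693802121188))
t 1.75 pos [ 0.5015 -0.2978  0.2325] yaw 40.46 tz [ 0.0039 -0.0041 -1.    ] w 0.684 F [-0.2 -1.1 -0.1] q [-0.66 -0.05  1.71 -0.    1.47  0.2 ]
shift tool [-0.0055  0.0051  0.2025] az -8.04 world d [-1.000e-04 -8.300e-03 -2.025e-01]
```

View pics/b2.png

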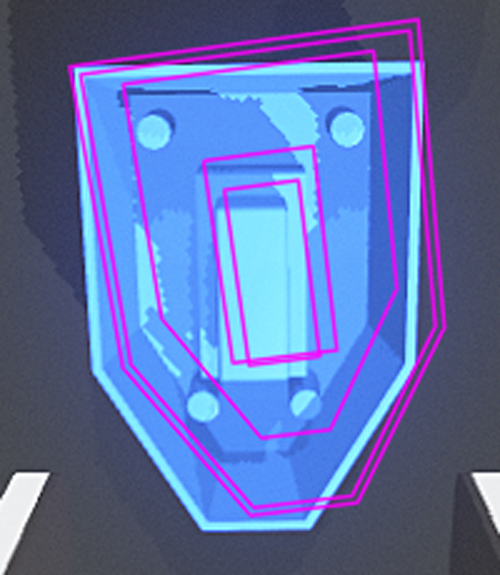

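Run:
```python
from h import *
f=manip.grab_frame("wrist")
h=hsv(f["color"])
for th in (90,110,130):
    m=(abs(h[...,0]-108)<20)&(h[...,1]>th)&(h[...,2]>90)
    m=blob(m,(320,240))
    r=fit([(f,m)],[.491,-.306,3.879]);print(th,m.sum(),r)
im=draw(f,r[0])
cv2.imwrite("pics/b3.png",cv2.resize(im[110:340,220:420,::-1],None,fx=2.5,fy=2.5,interpolation=cv2.INTER_CUBIC))
togo([r[0][0],r[0][1],.03],np.degrees(r[0][2])-180)
```

```text
90 25417.0 (array([ 0.49269927, -0.3047584 ,  3.86998247]), np.float64(0.11986620040470057))
110 22981.0 (array([ 0.49201996, -0.3038735 ,  3.8648481 ]), np.float64(0.04128337902325109))
130 307200.0 (array([ 0.58496271, -0.23331546,  2.20700577]), np.float64(0.907734898386438))
t 1.8 pos [ 0.5013 -0.2981  0.2325] yaw 40.28 tz [ 0.0039 -0.0042 -1.    ] w 0.688 F [-0.   0.6 -0.7] q [-0.66 -0.05  1.71 -0.    1.47  0.2 ]
shift tool [0.1056 0.0035 0.2025] az 93.82 world d [ 0.0837  0.0647 -0.2025]
```

View pics/b3.png

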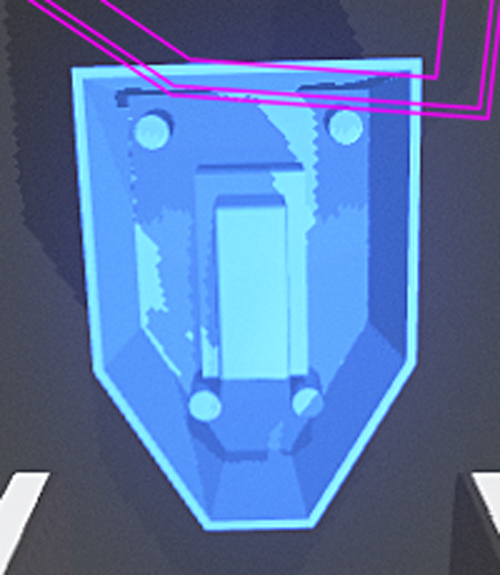

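```bash
cat >> h.py <<'E'
from scipy.optimize import least_squares
def cfit(obs,p0,z0=0.):
    """obs: list of (frame, Nx3 local pts, Nx2 px)"""
    fn=lambda q:np.concatenate([(proj(f,place(P,q,z0))-np.array(u)).ravel() for f,P,u in obs])
    r=least_squares(fn,p0); print("fit",r.x.round(4),"yawdeg",np.degrees(r.x[2]).round(2),"res px",r.fun.reshape(-1,2).round(1).tolist()); return r.x
E
python3 - <<'E'
from h import *
f=manip.grab_frame("wrist")
o=np.array([220,110])
rim=np.array([[73,68],[95,372],[206,528],[313,527],[415,365],[422,58]])/2.5+o
bar=np.array([[217,208],[220,380],[289,378],[286,205]])/2.5+o
p0=[.4909,-.3059,3.879]
cfit([(f,z(RIM,.047),rim)],p0)
r=cfit([(f,z(RIM,.047),rim),(f,z(BAR,.054),bar)],p0)
cv2.imwrite("pics/b4.png",cv2.resize(draw(f,r)[110:340,220:420,::-1],None,fx=2.5,fy=2.5,interpolation=cv2.INTER_CUBIC))
togo([r[0],r[1],.03],np.degrees(r[2])-180)
E
```

```text
fit [ 0.4912 -0.3068  3.8683] yawdeg 221.64 res px [[-0.2, 0.0], [-0.3, -0.4], [-0.1, 0.5], [0.0, -0.1], [0.5, -0.6], [0.0, 0.5]]
fit [ 0.4913 -0.3067  3.8678] yawdeg 221.61 res px [[-0.1, -0.1], [-0.3, -0.5], [-0.2, 0.5], [-0.0, -0.1], [0.4, -0.7], [0.1, 0.5], [-1.4, -0.6], [-0.0, 0.6], [0.7, 0.7], [0.8, -0.2]]
t 1.85 pos [ 0.5012 -0.2982  0.2325] yaw 40.25 tz [ 0.0039 -0.0042 -1.    ] w 0.689 F [ 0.   0.4 -0.6] q [-0.66 -0.05  1.71 -0.    1.47  0.2 ]
shift tool [-0.0131 -0.0011  0.2025] az -1.35 world d [-0.0099 -0.0085 -0.2025]
```

View pics/b4.png

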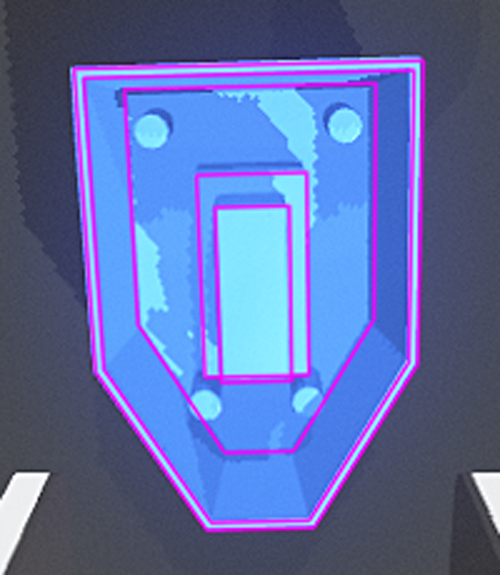

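Run:
```python
from h import *
f=manip.grab_frame("scene")
rim=np.array([[410,290],[328,328],[293,378],[308,407],[383,408],[475,363]])/2.5+[180,120]
r=cfit([(f,z(RIM,.047),rim)],[.535,.043,-1.9],.008)
im=draw(f,r,.008)
cv2.imwrite("pics/g0.png",cv2.resize(im[220:320,270:400,::-1],None,fx=5,fy=5,interpolation=cv2.INTER_CUBIC))
togo([r[0],r[1],.23],np.degrees(r[2])-180)
```

```text
fit [ 0.5462  0.0427 -0.648 ] yawdeg -37.13 res px [[1.3, -0.9], [-1.0, -0.3], [-2.2, 0.3], [0.1, 0.4], [1.2, -0.0], [0.7, 0.2]]
t 1.9 pos [ 0.5011 -0.2983  0.2324] yaw 40.26 tz [ 0.0038 -0.0041 -1.    ] w 0.685 F [ 0.7 -0.5 -0.3] q [-0.66 -0.05  1.71 -0.    1.47  0.2 ]
shift tool [ 0.2548 -0.2311  0.0012] az -102.61 world d [ 0.0451  0.341  -0.0024]
```

View pics/g0.png

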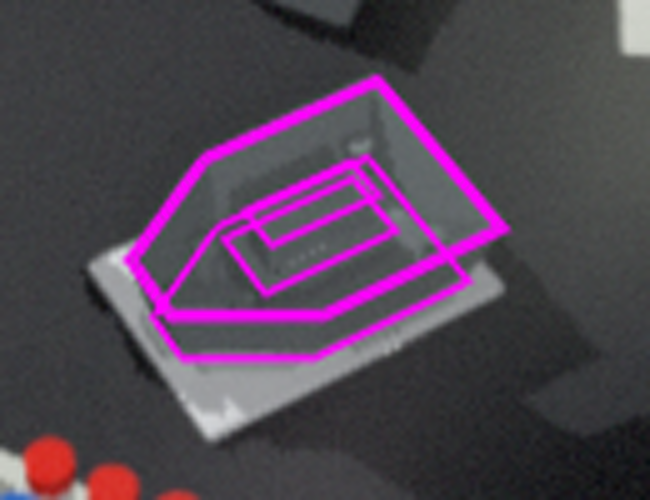

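>>> {"method": "move_arm", "body": {
  "rows": [
    {"tx":0.0364,"ty":-0.033,"tz":0,"ax":0,"ay":0,"az":0,"jaw":80},
    {"tx":0.0364,"ty":-0.033,"tz":0,"ax":0,"ay":0,"az":0,"jaw":80},
    {"tx":0.0364,"ty":-0.033,"tz":0,"ax":0,"ay":0,"az":0,"jaw":80},
    {"tx":0.0364,"ty":-0.033,"tz":0,"ax":0,"ay":0,"az":0,"jaw":80},
    {"tx":0.0364,"ty":-0.033,"tz":0,"ax":0,"ay":0,"az":0,"jaw":80},
    {"tx":0.0364,"ty":-0.033,"tz":0,"ax":0,"ay":0,"az":0,"jaw":80},
    {"tx":0.02,"ty":-0.018,"tz":0,"ax":0,"ay":0,"az":0,"jaw":80},
    {"tx":0,"ty":0,"tz":0,"ax":0,"ay":0,"az":0,"jaw":80},
    {"tx":0,"ty":0,"tz":0,"ax":0,"ay":0,"az":0,"jaw":80}
  ]
}}

```text
time: 2.8
tool_pos: [0.5473, 0.0263, 0.232]
tool_rot: [0.004, 0.944, 0.331, 0.003]
contact_force: [-0.3, 0.5, 0.3]
gripper_width: 0.684
```

Run:
```python
from h import *
info()
f=manip.grab_frame("wrist")
import pickle;pickle.dump(f,open("gw.pkl","wb"))
cv2.imwrite("pics/g1.png",f["color"][:,:,::-1])
cv2.imwrite("pics/g2.png",cv2.resize(f["color"][90:330,180:460,::-1],None,fx=2.5,fy=2.5,interpolation=cv2.INTER_CUBIC))
```

```text
t 2.8 pos [0.5473 0.0263 0.232 ] yaw 38.65 tz [ 0.0076 -0.0055 -1.    ] w 0.684 F [-0.3  0.5  0.3] q [-0.09 -0.14  1.8  -0.    1.47  0.81]
```

View pics/g1.png

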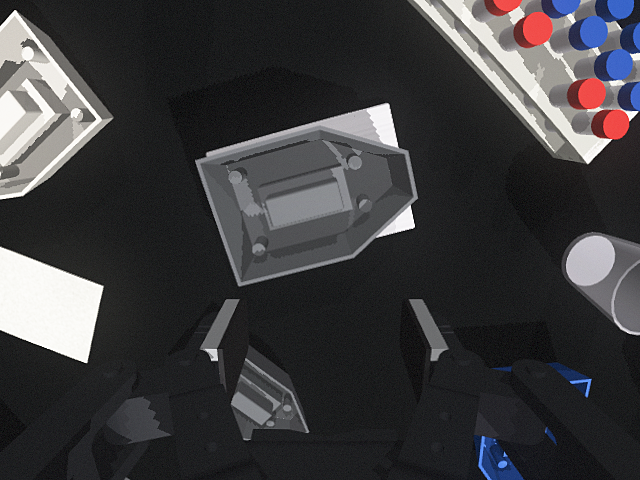

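View pics/g2.png

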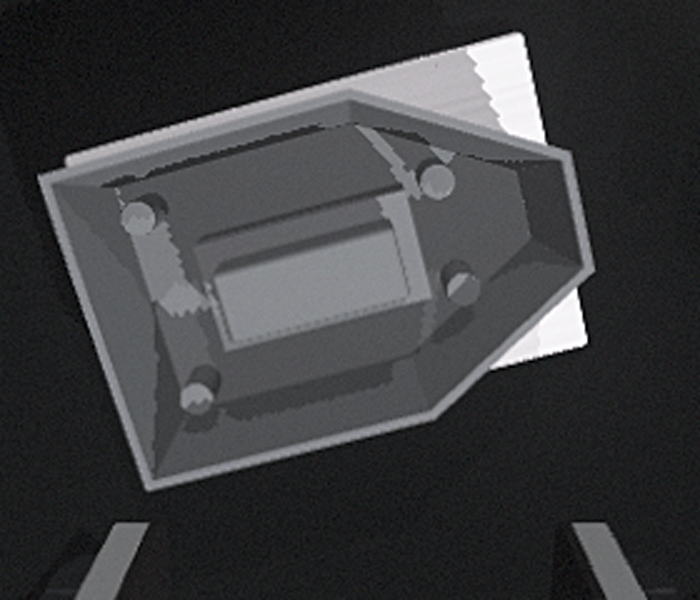

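Run:
```python
from h import *
import pickle;f=pickle.load(open("gw.pkl","rb"))
o=[180,90]
rim=np.array([[150,489],[433,417],[592,270],[571,152],[350,92],[40,177]])/2.5+o
bar=np.array([[228,349],[410,298],[393,225],[215,273]])/2.5+o
p0=[.546,.043,-.65]
cfit([(f,z(RIM,.047),rim)],p0,.008)
r=cfit([(f,z(RIM,.047),rim),(f,z(BAR,.054),bar)],p0,.008)
cv2.imwrite("pics/g3.png",cv2.resize(draw(f,r,.008)[90:330,180:460,::-1],None,fx=2.5,fy=2.5,interpolation=cv2.INTER_CUBIC))
togo([.4912,-.3067,.23],41.6)
```

```text
fit [ 0.5461  0.0414 -0.6371] yawdeg -36.5 res px [[-1.1, 1.0], [1.0, 0.9], [1.1, 0.2], [-0.2, -0.0], [0.0, -1.3], [-0.9, -0.2]]
fit [ 0.5462  0.0415 -0.6374] yawdeg -36.52 res px [[-1.2, 0.9], [1.0, 0.8], [1.1, 0.1], [-0.2, -0.1], [-0.0, -1.4], [-0.9, -0.3], [1.4, -1.2], [0.9, 0.4], [0.2, 0.5], [-2.2, 0.9]]
t 2.85 pos [0.5473 0.026  0.232 ] yaw 38.61 tz [ 0.0077 -0.0052 -1.    ] w 0.687 F [ 0.8  0.5 -0.4] q [-0.09 -0.14  1.8  -0.    1.47  0.81]
shift tool [-0.2515  0.2249  0.0033] az -2.99 world d [-0.0561 -0.3327 -0.002 ]
```

View pics/g3.png

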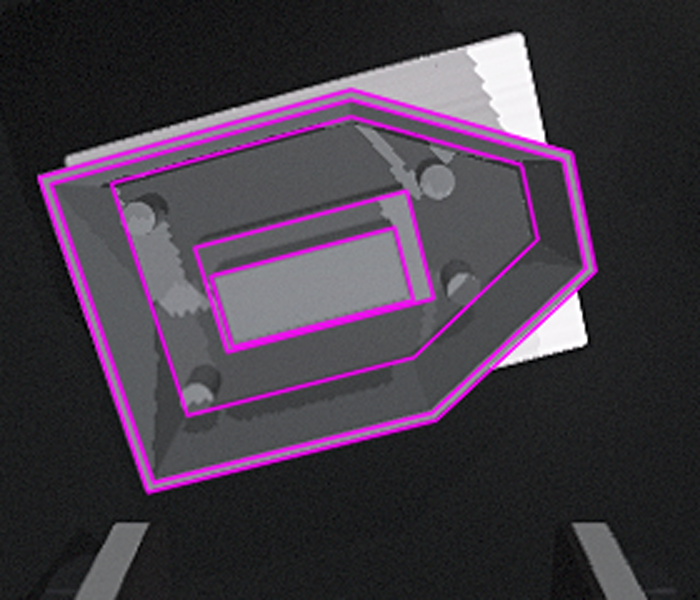

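>>> {"method": "move_arm", "body": {
  "rows": [
    {"tx":-0.036,"ty":0.0321,"tz":0,"ax":0,"ay":0,"az":0,"jaw":80},
    {"tx":-0.036,"ty":0.0321,"tz":0,"ax":0,"ay":0,"az":0,"jaw":80},
    {"tx":-0.036,"ty":0.0321,"tz":0,"ax":0,"ay":0,"az":0,"jaw":80},
    {"tx":-0.036,"ty":0.0321,"tz":0,"ax":0,"ay":0,"az":0,"jaw":80},
    {"tx":-0.036,"ty":0.0321,"tz":0,"ax":0,"ay":0,"az":0,"jaw":80},
    {"tx":-0.036,"ty":0.0321,"tz":0,"ax":0,"ay":0,"az":0,"jaw":80},
    {"tx":-0.03,"ty":0.027,"tz":0,"ax":0,"ay":0,"az":0,"jaw":80},
    {"tx":0,"ty":0,"tz":0.03,"ax":0.5,"ay":-0.16,"az":-3,"jaw":80},
    {"tx":0,"ty":0,"tz":0.03,"ax":0,"ay":0,"az":0,"jaw":80},
    {"tx":0,"ty":0,"tz":0.03,"ax":0,"ay":0,"az":0,"jaw":80},
    {"tx":0,"ty":0,"tz":0,"ax":0,"ay":0,"az":0,"jaw":80}
  ]
}}

```text
time: 3.95
tool_pos: [0.4807, -0.3264, 0.1439]
tool_rot: [0.004, 0.94, 0.34, 0.001]
contact_force: [-0.3, 1.4, -1.2]
gripper_width: 0.688
```

```bash
cat >> h.py <<'E'
def tilt():
    s=manip.state();R=rot(s["tool_rot"]);a=np.cross(R[:,2],[0,0,-1]);print("level ax,ay deg",np.degrees(R.T@a).round(2))
E
python3 - <<'E'
from h import *
togo([.4912,-.3067,.03],41.6);tilt()
E
```

```text
t 3.95 pos [ 0.4807 -0.3264  0.1439] yaw 39.79 tz [ 0.0045 -0.0078 -1.    ] w 0.688 F [-0.3  1.4 -1.2] q [-0.72  0.01  1.8  -0.    1.32  0.15]
shift tool [ 0.0208 -0.0095  0.1138] az -1.81 world d [ 0.0105  0.0197 -0.1139]
level ax,ay deg [0.51 0.09 0.  ]
```

>>> {"method": "move_arm", "body": {
  "rows": [
    {"tx":0.0208,"ty":-0.0095,"tz":0.02,"ax":0.5,"ay":0,"az":-1.8,"jaw":80},
    {"tx":0,"ty":0,"tz":0.02,"ax":0,"ay":0,"az":0,"jaw":80},
    {"tx":0,"ty":0,"tz":0,"ax":0,"ay":0,"az":0,"jaw":80},
    {"tx":0,"ty":0,"tz":0,"ax":0,"ay":0,"az":0,"jaw":80}
  ]
}}

```text
time: 4.35
tool_pos: [0.4905, -0.3112, 0.1085]
tool_rot: [0.003, 0.936, 0.351, 0.0]
contact_force: [0.6, -0.3, 0.3]
gripper_width: 0.683
```

Run:
```python
from h import *
togo([.4912,-.3067,.03],41.6);tilt()
```

```text
t 4.35 pos [ 0.4905 -0.3112  0.1085] yaw 41.15 tz [ 0.0028 -0.0054 -1.    ] w 0.683 F [ 0.6 -0.3  0.3] q [-0.69  0.05  1.83 -0.    1.26  0.16]
shift tool [ 0.0036 -0.0034  0.0785] az -0.45 world d [ 0.0007  0.0045 -0.0785]
level ax,ay deg [ 0.34  0.08 -0.  ]
```

>>> {"method": "move_arm", "body": {
  "rows": [
    {"tx":0.004,"ty":-0.0038,"tz":0.018,"ax":0.4,"ay":0.1,"az":-0.5,"jaw":80},
    {"tx":0,"ty":0,"tz":0.018,"ax":0,"ay":0,"az":0,"jaw":80},
    {"tx":0,"ty":0,"tz":0.012,"ax":0,"ay":0,"az":0,"jaw":80},
    {"tx":0,"ty":0,"tz":0,"ax":0,"ay":0,"az":0,"jaw":80}
  ]
}}

```text
time: 4.75
tool_pos: [0.4933, -0.3083, 0.0632]
tool_rot: [0.003, 0.935, 0.355, 0.002]
contact_force: [1.2, 0.1, 0.1]
gripper_width: 0.683
```

Run:
```python
from h import *
togo([.4912,-.3067,.03],41.6);tilt()
f=manip.grab_frame("wrist");cv2.imwrite("pics/b5.png",f["color"][:,:,::-1])
```

```text
t 4.75 pos [ 0.4933 -0.3083  0.0632] yaw 41.59 tz [ 0.0061 -0.0037 -1.    ] w 0.683 F [1.2 0.1 0.1] q [-0.69  0.11  1.85  0.    1.18  0.16]
shift tool [-0.0006 -0.0028  0.0332] az -0.01 world d [-0.0021  0.0016 -0.0332]
level ax,ay deg [ 0.39 -0.12  0.  ]
```

View pics/b5.png

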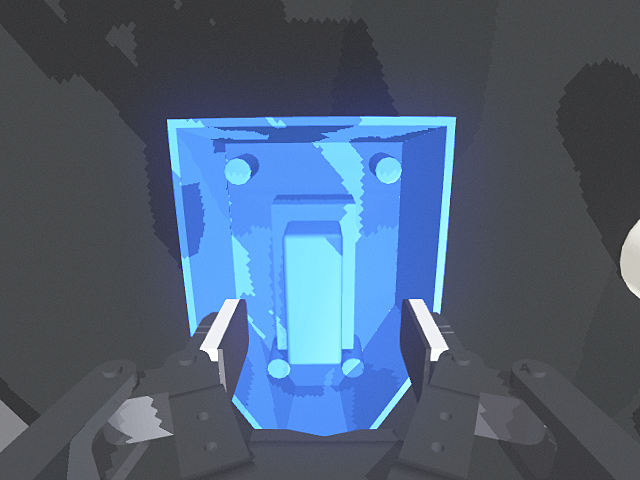

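>>> {"method": "move_arm", "body": {
  "rows": [
    {"tx":0,"ty":-0.003,"tz":0,"ax":0.6,"ay":0,"az":0,"jaw":115},
    {"tx":0,"ty":0,"tz":0.015,"ax":0,"ay":0,"az":0,"jaw":115},
    {"tx":0,"ty":0,"tz":0.014,"ax":0,"ay":0,"az":0,"jaw":115},
    {"tx":0,"ty":0,"tz":0,"ax":0,"ay":0,"az":0,"jaw":115}
  ]
}}

```text
time: 5.2
tool_pos: [0.493, -0.3072, 0.0352]
tool_rot: [-0.0, 0.935, 0.355, 0.002]
contact_force: [-0.9, -0.0, -0.6]
gripper_width: 0.549
```

Run:
```python
from h import *
togo([.4912,-.3067,.03],41.6);tilt()
```

```text
t 5.2 pos [ 0.493  -0.3072  0.0352] yaw 41.6 tz [ 0.0029  0.0014 -1.    ] w 0.549 F [-0.9 -0.  -0.6] q [-0.69  0.15  1.86  0.    1.13  0.16]
shift tool [-0.001  -0.0015  0.0052] az -0.0 world d [-0.0018  0.0005 -0.0052]
level ax,ay deg [ 0.05 -0.18  0.  ]
```

>>> {"method": "move_arm", "body": {
  "rows": [
    {"tx":-0.001,"ty":-0.0018,"tz":0.005,"ax":0,"ay":0,"az":0,"jaw":115},
    {"tx":0,"ty":0,"tz":0,"ax":0,"ay":0,"az":0,"jaw":140},
    {"tx":0,"ty":0,"tz":0,"ax":0,"ay":0,"az":0,"jaw":255},
    {"tx":0,"ty":0,"tz":0,"ax":0,"ay":0,"az":0,"jaw":255},
    {"tx":0,"ty":0,"tz":0,"ax":0,"ay":0,"az":0,"jaw":255},
    {"tx":0,"ty":0,"tz":0,"ax":0,"ay":0,"az":0,"jaw":255}
  ]
}}

```text
time: 5.8
tool_pos: [0.4906, -0.306, 0.0293]
tool_rot: [-0.001, 0.935, 0.355, 0.001]
contact_force: [0.8, -0.4, -1.5]
gripper_width: 0.271
```

Run:
```python
from h import *
togo([.4912,-.3067,.03],41.6);tilt()
```

```text
t 5.8 pos [ 0.4906 -0.306   0.0293] yaw 41.6 tz [ 0.0019  0.0024 -1.    ] w 0.271 F [ 0.8 -0.4 -1.5] q [-0.69  0.15  1.87  0.    1.12  0.16]
shift tool [ 0.      0.0009 -0.0007] az 0.0 world d [ 0.0006 -0.0007  0.0007]
level ax,ay deg [-0.03 -0.17  0.  ]
```

>>> {"method": "move_arm", "body": {
  "rows": [
    {"tx":0,"ty":0,"tz":-0.015,"ax":0,"ay":0,"az":0,"jaw":255},
    {"tx":0,"ty":0,"tz":-0.03,"ax":0,"ay":0,"az":0,"jaw":255},
    {"tx":0,"ty":0,"tz":-0.04,"ax":0,"ay":0,"az":0,"jaw":255},
    {"tx":0,"ty":0,"tz":-0.03,"ax":0,"ay":0,"az":-4,"jaw":255},
    {"tx":0,"ty":0,"tz":-0.01,"ax":0,"ay":0,"az":-8.5,"jaw":255},
    {"tx":0,"ty":0,"tz":0,"ax":0,"ay":0,"az":-8.5,"jaw":255},
    {"tx":0,"ty":0,"tz":0,"ax":0,"ay":0,"az":-8.5,"jaw":255},
    {"tx":0,"ty":0,"tz":0,"ax":0,"ay":0,"az":-8.5,"jaw":255},
    {"tx":0,"ty":0,"tz":0,"ax":0,"ay":0,"az":-8.5,"jaw":255},
    {"tx":0,"ty":0,"tz":0,"ax":0,"ay":0,"az":-8.5,"jaw":255},
    {"tx":0,"ty":0,"tz":0,"ax":0,"ay":0,"az":-8.5,"jaw":255},
    {"tx":0,"ty":0,"tz":0,"ax":0,"ay":0,"az":-8.5,"jaw":255}
  ]
}}

```text
time: 7.0
tool_pos: [0.4908, -0.3068, 0.1721]
tool_rot: [0.004, 0.54, 0.842, 0.001]
contact_force: [-0.4, 0.1, -2.0]
gripper_width: 0.264
```

Run:
```python
from h import *
togo([.5461,.0414,.15],143.5);tilt()
```

```text
t 7.0 pos [ 0.4908 -0.3068  0.1721] yaw 114.68 tz [ 0.0085 -0.0034 -1.    ] w 0.264 F [-0.4  0.1 -2. ] q [-0.69 -0.02  1.79  0.    1.37 -1.12]
shift tool [0.2934 0.1955 0.0214] az -28.82 world d [ 0.0553  0.3482 -0.0221]
level ax,ay deg [ 0.36  0.38 -0.  ]
```

>>> {"method": "move_arm", "body": {
  "rows": [
    {"tx":0,"ty":0,"tz":0,"ax":0,"ay":0,"az":-8,"jaw":255},
    {"tx":0,"ty":0,"tz":0,"ax":0,"ay":0,"az":-8,"jaw":255},
    {"tx":0,"ty":0,"tz":0,"ax":0,"ay":0,"az":-4,"jaw":255},
    {"tx":0,"ty":0,"tz":0,"ax":0,"ay":0,"az":0,"jaw":255},
    {"tx":0,"ty":0,"tz":0,"ax":0,"ay":0,"az":0,"jaw":255}
  ]
}}

```text
time: 7.5
tool_pos: [0.4909, -0.307, 0.1773]
tool_rot: [0.007, 0.378, 0.926, -0.001]
contact_force: [-0.1, -0.4, -2.0]
gripper_width: 0.267
```

Run:
```python
from h import *
togo([.5461,.0414,.15],143.5);tilt()
```

```text
t 7.5 pos [ 0.4909 -0.307   0.1773] yaw 135.53 tz [ 0.0117 -0.0063 -0.9999] w 0.267 F [-0.1 -0.4 -2. ] q [-0.69 -0.03  1.78  0.    1.37 -1.48]
shift tool [0.2049 0.2872 0.0257] az -7.97 world d [ 0.0552  0.3484 -0.0273]
level ax,ay deg [ 0.21  0.73 -0.  ]
```

>>> {"method": "move_arm", "body": {
  "rows": [
    {"tx":0.015,"ty":0.021,"tz":0,"ax":0,"ay":0,"az":0,"jaw":255},
    {"tx":0.027,"ty":0.038,"tz":0,"ax":0,"ay":0,"az":0,"jaw":255},
    {"tx":0.027,"ty":0.038,"tz":0,"ax":0,"ay":0,"az":0,"jaw":255},
    {"tx":0.027,"ty":0.038,"tz":0,"ax":0,"ay":0,"az":0,"jaw":255},
    {"tx":0.027,"ty":0.038,"tz":0,"ax":0,"ay":0,"az":0,"jaw":255},
    {"tx":0.027,"ty":0.038,"tz":0,"ax":0,"ay":0,"az":0,"jaw":255},
    {"tx":0.025,"ty":0.035,"tz":0,"ax":0,"ay":0,"az":0,"jaw":255},
    {"tx":0.015,"ty":0.021,"tz":0,"ax":0,"ay":0,"az":0,"jaw":255},
    {"tx":0,"ty":0,"tz":0,"ax":0.3,"ay":0.7,"az":-4,"jaw":255},
    {"tx":0,"ty":0,"tz":0,"ax":0,"ay":0,"az":-4,"jaw":255},
    {"tx":0,"ty":0,"tz":0,"ax":0,"ay":0,"az":0,"jaw":255},
    {"tx":0,"ty":0,"tz":0,"ax":0,"ay":0,"az":0,"jaw":255}
  ]
}}

```text
time: 8.7
tool_pos: [0.5468, 0.0287, 0.1812]
tool_rot: [0.004, 0.32, 0.947, -0.001]
contact_force: [-0.5, 0.7, -2.2]
gripper_width: 0.269
```

Run:
```python
from h import *
togo([.5461,.0414,.14],143.5);tilt()
f=manip.grab_frame("scene")
cv2.imwrite("pics/c0.png",cv2.resize(f["color"][160:320,240:420,::-1],None,fx=4,fy=3.75,interpolation=cv2.INTER_CUBIC))
f=manip.grab_frame("side")
cv2.imwrite("pics/c1.png",cv2.resize(f["color"][120:320,160:420,::-1],None,fx=3,fy=3,interpolation=cv2.INTER_CUBIC))
f=manip.grab_frame("wrist")
cv2.imwrite("pics/c2.png",f["color"][:,:,::-1])
```

```text
t 8.7 pos [0.5468 0.0287 0.1812] yaw 142.66 tz [ 0.0066 -0.0037 -1.    ] w 0.269 F [-0.5  0.7 -2.2] q [-0.08 -0.1   1.85 -0.    1.39 -1.  ]
shift tool [0.0086 0.0096 0.0412] az -0.84 world d [-0.0007  0.0127 -0.0412]
level ax,ay deg [0.06 0.43 0.  ]
```

View pics/c0.png

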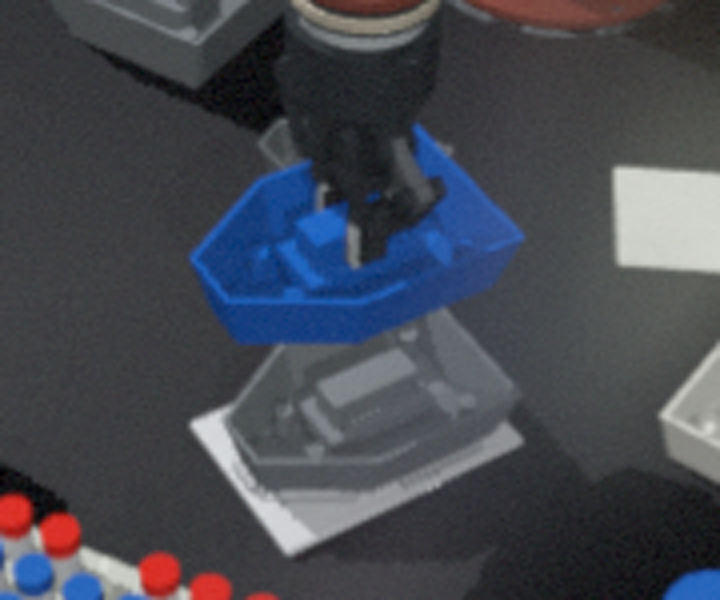

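View pics/c1.png

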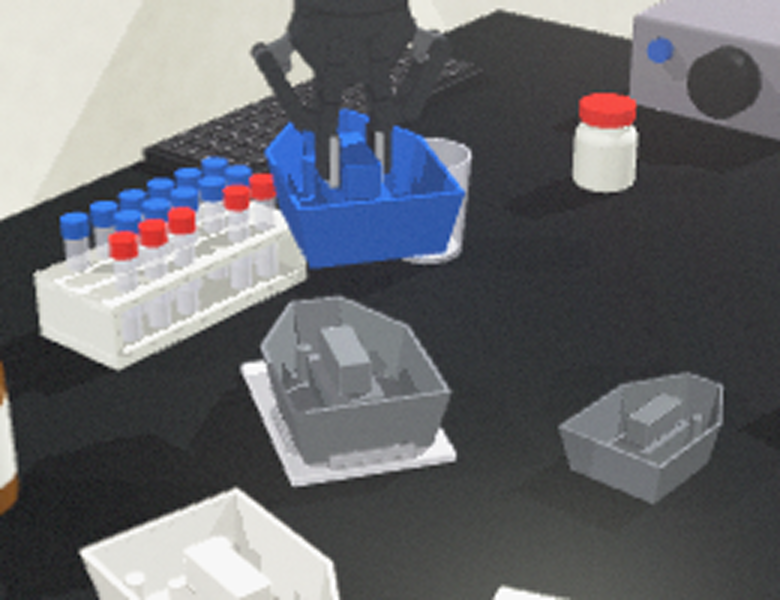

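View pics/c2.png

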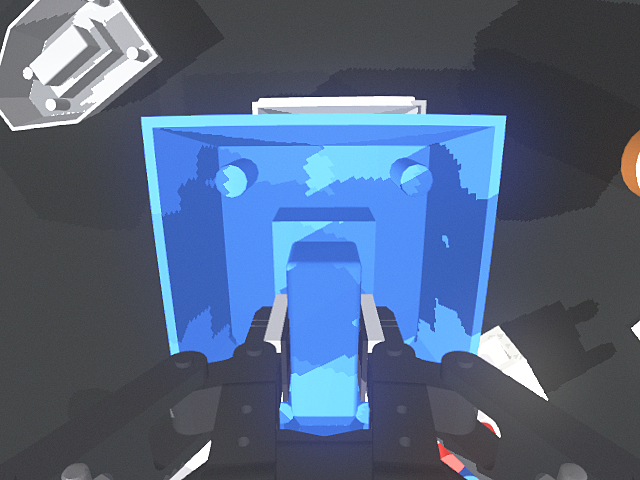

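Run:
```python
from h import *
f=manip.grab_frame("wrist")
s,R=info(); z0=s["tool_pos"][2]-.0293
y=np.arctan2(R[1,0],R[0,0])+np.pi
pred=[*s["tool_pos"][:2],y]
print(proj(f,place(z(RIM,.047)[[0,5]],pred,z0)).round(1).tolist())
P=np.r_[z(RIM,.047)[[0,5]]]
r=cfit([(f,P,[[142,117],[506,116]])],pred,z0)
print("tray-TCP in tool", (R.T@np.r_[r[:2]-s["tool_pos"][:2],0]).round(4), "yaw err deg",np.degrees(r[2]-y))
cv2.imwrite("pics/c3.png",draw(f,pred,z0)[:,:,::-1])
```

```text
t 8.9 pos [0.5468 0.0283 0.181 ] yaw 142.7 tz [ 0.0064 -0.0037 -1.    ] w 0.269 F [ 0.5 -0.8 -0.9] q [-0.08 -0.1   1.85 -0.    1.39 -1.  ]
[[141.4, 115.4], [507.5, 115.5]]
fit [0.5471 0.0281 5.6349] yawdeg 322.86 res px [[-0.9, 0.1], [0.9, 0.1]]
tray-TCP in tool [-0.0003  0.0001  0.    ] yaw err deg 0.1619833929858445
```

View pics/c3.png

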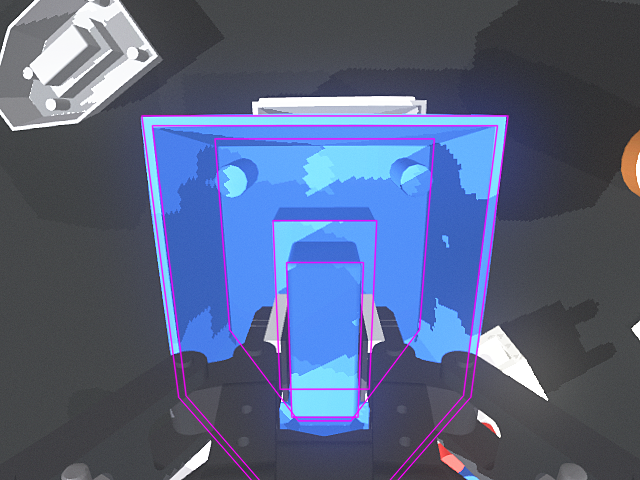

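>>> {"method": "move_arm", "body": {
  "rows": [
    {"tx":0.009,"ty":0.0096,"tz":0.01,"ax":0.2,"ay":0.7,"az":-0.8,"jaw":255},
    {"tx":0,"ty":0,"tz":0.02,"ax":0,"ay":0,"az":0,"jaw":255},
    {"tx":0,"ty":0,"tz":0.02,"ax":0,"ay":0,"az":0,"jaw":255},
    {"tx":0,"ty":0,"tz":0,"ax":0,"ay":0,"az":0,"jaw":255},
    {"tx":0,"ty":0,"tz":0,"ax":0,"ay":0,"az":0,"jaw":255}
  ]
}}

```text
time: 9.4
tool_pos: [0.545, 0.0437, 0.1283]
tool_rot: [-0.004, 0.314, 0.95, 0.0]
contact_force: [0.5, 0.5, -1.4]
gripper_width: 0.268
```

Run:
```python
from h import *
togo([.5461,.0414,.0673],143.5);tilt()
```

```text
t 9.4 pos [0.545  0.0437 0.1283] yaw 143.45 tz [-0.0074  0.0032 -1.    ] w 0.268 F [ 0.5  0.5 -1.4] q [-0.06 -0.04  1.89  0.    1.31 -0.99]
shift tool [-0.0028 -0.0011  0.0609] az -0.05 world d [ 0.0011 -0.0023 -0.061 ]
level ax,ay deg [-0.11 -0.45 -0.  ]
```

>>> {"method": "move_arm", "body": {
  "rows": [
    {"tx":-0.0025,"ty":-0.001,"tz":0.005,"ax":0,"ay":-0.2,"az":0,"jaw":255},
    {"tx":0,"ty":0,"tz":0,"ax":0,"ay":0,"az":0,"jaw":255},
    {"tx":0,"ty":0,"tz":0,"ax":0,"ay":0,"az":0,"jaw":255}
  ]
}}

```text
time: 9.7
tool_pos: [0.5475, 0.0416, 0.1246]
tool_rot: [-0.001, 0.314, 0.95, 0.0]
contact_force: [0.9, 0.6, -2.2]
gripper_width: 0.266
```

Run:
```python
from h import *
togo([.5461,.0414,.0673],143.5);tilt()
f=manip.grab_frame("scene")
cv2.imwrite("pics/c4.png",cv2.resize(f["color"][190:310,260:410,::-1],None,fx=5,fy=5,interpolation=cv2.INTER_CUBIC))
f=manip.grab_frame("side")
cv2.imwrite("pics/c5.png",cv2.resize(f["color"][150:320,180:380,::-1],None,fx=3.5,fy=3.5,interpolation=cv2.INTER_CUBIC))
```

```text
t 9.7 pos [0.5475 0.0416 0.1246] yaw 143.45 tz [-0.0021  0.0011 -1.    ] w 0.266 F [ 0.9  0.6 -2.2] q [-0.06 -0.04  1.89  0.    1.29 -0.99]
shift tool [ 0.0008 -0.0009  0.0573] az -0.05 world d [-0.0014 -0.0002 -0.0573]
level ax,ay deg [-0.02 -0.13 -0.  ]
```

View pics/c4.png

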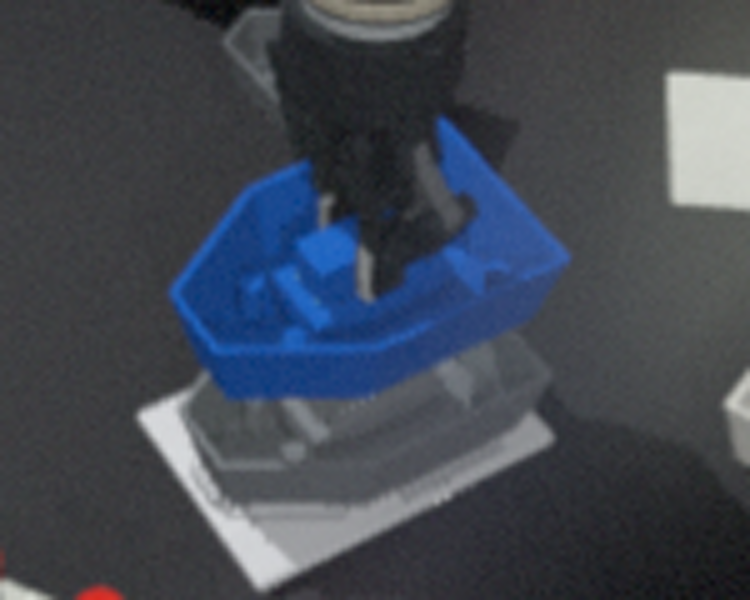

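View pics/c5.png

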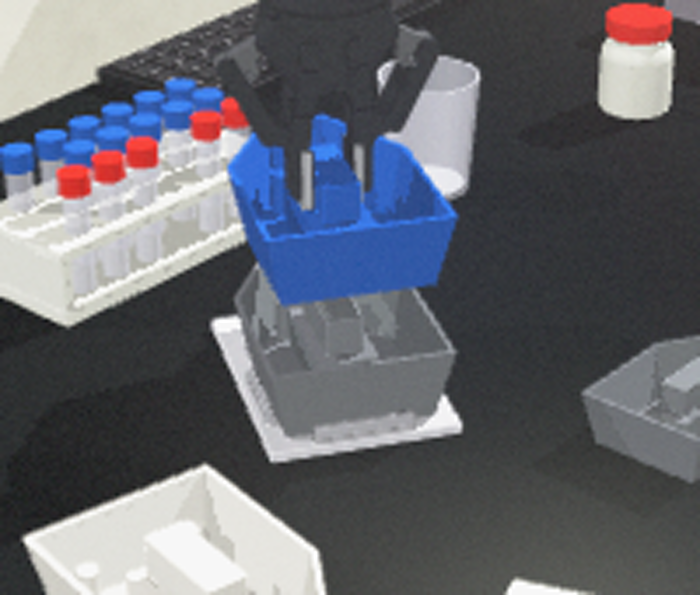

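>>> {"method": "move_arm", "body": {
  "rows": [
    {"tx":0.001,"ty":-0.001,"tz":0.01,"ax":0,"ay":0,"az":0,"jaw":255},
    {"tx":0,"ty":0,"tz":0.01,"ax":0,"ay":0,"az":0,"jaw":255},
    {"tx":0,"ty":0,"tz":0,"ax":0,"ay":0,"az":0,"jaw":255},
    {"tx":0,"ty":0,"tz":0,"ax":0,"ay":0,"az":0,"jaw":255}
  ]
}}

```text
time: 10.2
tool_pos: [0.546, 0.0413, 0.1033]
tool_rot: [-0.001, 0.314, 0.95, 0.0]
contact_force: [0.4, 0.4, -2.0]
gripper_width: 0.265
```

Run:
```python
from h import *
togo([.5461,.0414,.0673],143.5);tilt()
```

```text
t 10.2 pos [0.546  0.0413 0.1033] yaw 143.43 tz [-0.0014  0.0011 -1.    ] w 0.265 F [ 0.4  0.4 -2. ] q [-0.06 -0.02  1.9   0.    1.25 -0.99]
shift tool [-0.0001  0.0002  0.036 ] az -0.07 world d [ 0.0001  0.0001 -0.036 ]
level ax,ay deg [-0.  -0.1 -0. ]
```

>>> {"method": "move_arm", "body": {
  "rows": [
    {"tx":0,"ty":0,"tz":0.009,"ax":0,"ay":0,"az":0,"jaw":255},
    {"tx":0,"ty":0,"tz":0.008,"ax":0,"ay":0,"az":0,"jaw":255},
    {"tx":0,"ty":0,"tz":0,"ax":0,"ay":0,"az":0,"jaw":255},
    {"tx":0,"ty":0,"tz":0,"ax":0,"ay":0,"az":0,"jaw":255}
  ]
}}

```text
time: 10.6
tool_pos: [0.5456, 0.0414, 0.0842]
tool_rot: [-0.001, 0.314, 0.95, 0.0]
contact_force: [-0.4, 0.7, -1.2]
gripper_width: 0.267
```

Run:
```python
from h import *
togo([.5461,.0414,.0673],143.5);tilt()
```

```text
t 10.6 pos [0.5456 0.0414 0.0842] yaw 143.43 tz [-0.0023  0.0011 -1.    ] w 0.267 F [-0.4  0.7 -1.2] q [-0.06  0.01  1.92  0.    1.22 -0.99]
shift tool [-0.0004  0.0003  0.0169] az -0.07 world d [ 0.0005  0.     -0.0169]
level ax,ay deg [-0.03 -0.15 -0.  ]
```

No contact force yet; slow final descent.

>>> {"method": "move_arm", "body": {
  "rows": [
    {"tx":0,"ty":0,"tz":0.006,"ax":0,"ay":0,"az":0,"jaw":255},
    {"tx":0,"ty":0,"tz":0.003,"ax":0,"ay":0,"az":0,"jaw":255},
    {"tx":0,"ty":0,"tz":0.002,"ax":0,"ay":0,"az":0,"jaw":255},
    {"tx":0,"ty":0,"tz":0,"ax":0,"ay":0,"az":0,"jaw":255}
  ]
}}

```text
time: 11.0
tool_pos: [0.5459, 0.0413, 0.0726]
tool_rot: [-0.001, 0.314, 0.95, 0.0]
contact_force: [-1.2, 0.5, -1.7]
gripper_width: 0.271
```

Run:
```python
from h import *
togo([.5461,.0414,.0673],143.5);tilt()
```

```text
t 11.0 pos [0.5459 0.0413 0.0726] yaw 143.44 tz [-0.0017  0.0011 -1.    ] w 0.271 F [-1.2  0.5 -1.7] q [-0.06  0.02  1.92  0.    1.2  -0.99]
shift tool [-0.0001  0.0002  0.0053] az -0.06 world d [ 0.0002  0.0001 -0.0053]
level ax,ay deg [-0.01 -0.11  0.  ]
```

>>> {"method": "move_arm", "body": {
  "rows": [
    {"tx":0,"ty":0,"tz":0.003,"ax":0,"ay":0,"az":0,"jaw":255},
    {"tx":0,"ty":0,"tz":0.001,"ax":0,"ay":0,"az":0,"jaw":255},
    {"tx":0,"ty":0,"tz":0.001,"ax":0,"ay":0,"az":0,"jaw":255},
    {"tx":0,"ty":0,"tz":0,"ax":0,"ay":0,"az":0,"jaw":255}
  ]
}}

```text
time: 11.4
tool_pos: [0.5462, 0.0414, 0.0676]
tool_rot: [-0.001, 0.314, 0.95, 0.0]
contact_force: [0.8, -0.4, -0.9]
gripper_width: 0.269
```

Run:
```python
from h import *
togo([.5461,.0414,.0673],143.5);tilt()
```

```text
t 11.4 pos [0.5462 0.0414 0.0676] yaw 143.44 tz [-9.0e-04  1.1e-03 -1.0e+00] w 0.269 F [ 0.8 -0.4 -0.9] q [-0.06  0.03  1.92  0.    1.19 -0.99]
shift tool [ 0.0001 -0.      0.0003] az -0.06 world d [-0.0001  0.     -0.0003]
level ax,ay deg [ 0.02 -0.08  0.  ]
```

>>> {"method": "move_arm", "body": {
  "rows": [
    {"tx":0,"ty":0,"tz":0.001,"ax":0,"ay":0,"az":0,"jaw":255},
    {"tx":0,"ty":0,"tz":0.001,"ax":0,"ay":0,"az":0,"jaw":255},
    {"tx":0,"ty":0,"tz":0,"ax":0,"ay":0,"az":0,"jaw":255}
  ]
}}

```text
time: 11.7
tool_pos: [0.5468, 0.0414, 0.0674]
tool_rot: [-0.0, 0.314, 0.95, 0.0]
contact_force: [-0.3, 0.1, -2.7]
gripper_width: 0.269
```

Run:
```python
from h import *
togo([.5461,.0414,.0673],143.5);tilt()
for n,b in(("scene",(slice(190,310),slice(260,410))),("side",(slice(170,310),slice(200,350)))):
    f=manip.grab_frame(n);cv2.imwrite(f"pics/d_{n}.png",cv2.resize(f["color"][b[0],b[1],::-1],None,fx=4,fy=4,interpolation=cv2.INTER_CUBIC)); print(manip.state()["contact_force"])
```

```text
t 11.7 pos [0.5468 0.0414 0.0674] yaw 143.45 tz [-6.e-04  9.e-04 -1.e+00] w 0.269 F [-0.3  0.1 -2.7] q [-0.06  0.03  1.92  0.    1.19 -0.99]
shift tool [ 0.0006 -0.0004  0.0001] az -0.05 world d [-0.0007  0.     -0.0001]
level ax,ay deg [ 0.02 -0.06 -0.  ]
[-0.29851067 -0.57060451 -2.49860798]
[ 0.56098321  0.4792679  -0.31046121]
```

View pics/d_side.png

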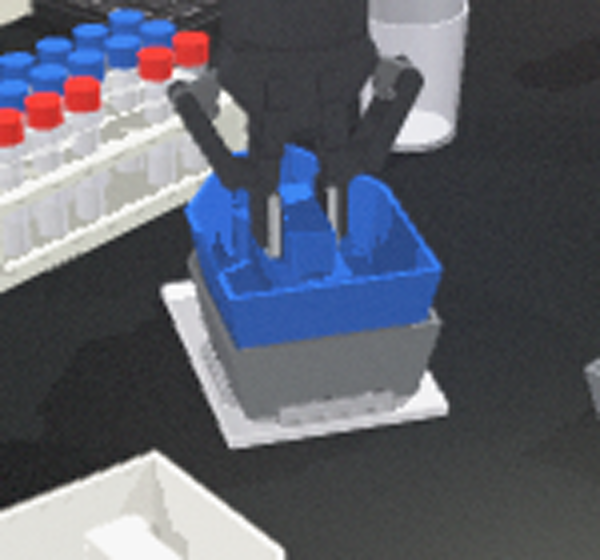

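>>> {"method": "move_arm", "body": {
  "rows": [
    {"tx":0,"ty":0,"tz":0.0025,"ax":0,"ay":0,"az":0,"jaw":255},
    {"tx":0,"ty":0,"tz":0,"ax":0,"ay":0,"az":0,"jaw":255},
    {"tx":0,"ty":0,"tz":0,"ax":0,"ay":0,"az":0,"jaw":255}
  ]
}}

```text
time: 12.1
tool_pos: [0.5476, 0.0414, 0.0678]
tool_rot: [-0.0, 0.314, 0.95, 0.0]
contact_force: [0.8, 0.1, -2.3]
gripper_width: 0.268
```

Run:
```python
from h import *
togo([.5461,.0414,.0673],143.5);tilt()
F=[]
for i in range(4): manip.grab_frame("side");F.append(manip.state()["contact_force"])
print(np.mean(F,0))
```

```text
t 12.1 pos [0.5476 0.0414 0.0678] yaw 143.46 tz [-2.e-04  8.e-04 -1.e+00] w 0.268 F [ 0.8  0.1 -2.3] q [-0.06  0.03  1.92  0.    1.19 -0.99]
shift tool [ 0.0012 -0.0009  0.0005] az -0.04 world d [-0.0015  0.     -0.0005]
level ax,ay deg [ 0.03 -0.04 -0.  ]
[-0.04346459  0.62825258 -1.771956  ]
```

>>> {"method": "move_arm", "body": {
  "rows": [
    {"tx":0.0012,"ty":-0.0009,"tz":0.003,"ax":0,"ay":0,"az":0,"jaw":255},
    {"tx":0,"ty":0,"tz":0.002,"ax":0,"ay":0,"az":0,"jaw":255}
  ]
}}

```text
time: 12.5
tool_pos: [0.5472, 0.0414, 0.0671]
tool_rot: [-0.0, 0.313, 0.95, 0.0]
contact_force: [-8.7, 0.8, 10.5]
gripper_width: 0.271
```

Run:
```python
from h import *
togo([.5461,.0414,.0673],143.5);tilt()
F=[]
for i in range(4): manip.grab_frame("side");F.append(manip.state()["contact_force"])
print(np.mean(F,0), manip.state()["tool_pos"])
```

```text
t 12.5 pos [0.5472 0.0414 0.0671] yaw 143.48 tz [-5.e-04  7.e-04 -1.e+00] w 0.271 F [-8.7  0.8 10.5] q [-0.06  0.03  1.92  0.    1.19 -0.99]
shift tool [ 0.0009 -0.0007 -0.0002] az -0.02 world d [-0.0011 -0.      0.0002]
level ax,ay deg [ 0.01 -0.05  0.  ]
[-6.76798094  0.57501243 11.57042121] [0.5472353  0.04143725 0.06713447]
```

>>> {"method": "move_arm", "body": {
  "rows": [
    {"tx":0,"ty":0,"tz":0,"ax":0,"ay":0,"az":0,"jaw":255},
    {"tx":0,"ty":0,"tz":0,"ax":0,"ay":0,"az":0,"jaw":150},
    {"tx":0,"ty":0,"tz":0,"ax":0,"ay":0,"az":0,"jaw":125},
    {"tx":0,"ty":0,"tz":0,"ax":0,"ay":0,"az":0,"jaw":125}
  ]
}}

```text
time: 13.1
tool_pos: [0.548, 0.0414, 0.0677]
tool_rot: [0.001, 0.313, 0.95, 0.001]
contact_force: [0.1, 0.6, 0.2]
gripper_width: 0.508
```

Run:
```python
from h import *
togo([.5461,.0414,.0673],143.5);tilt()
for n,b in(("scene",(slice(190,310),slice(260,410))),("side",(slice(170,310),slice(200,350)))):
    f=manip.grab_frame(n);cv2.imwrite(f"pics/e_{n}.png",cv2.resize(f["color"][b[0],b[1],::-1],None,fx=4,fy=4,interpolation=cv2.INTER_CUBIC))
f=manip.grab_frame("wrist");cv2.imwrite("pics/e_w.png",f["color"][:,:,::-1])
```

```text
t 13.1 pos [0.548  0.0414 0.0677] yaw 143.47 tz [ 1.8e-03  5.0e-04 -1.0e+00] w 0.508 F [0.1 0.6 0.2] q [-0.06  0.03  1.92  0.    1.19 -0.99]
shift tool [ 0.0015 -0.0011  0.0004] az -0.03 world d [-0.0019  0.     -0.0004]
level ax,ay deg [0.09 0.06 0.  ]
```

View pics/e_w.png

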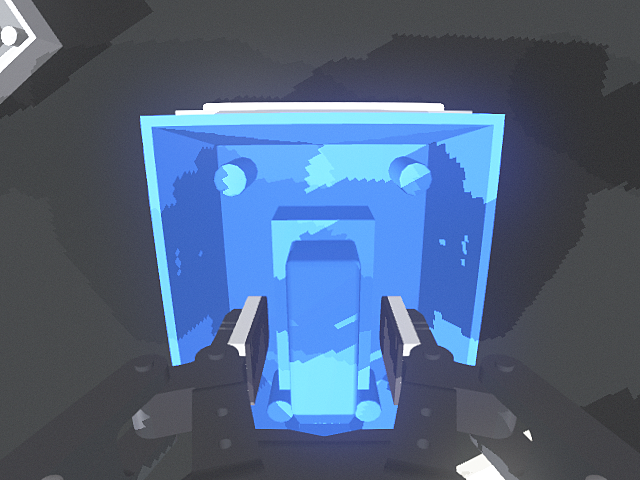

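View pics/e_side.png

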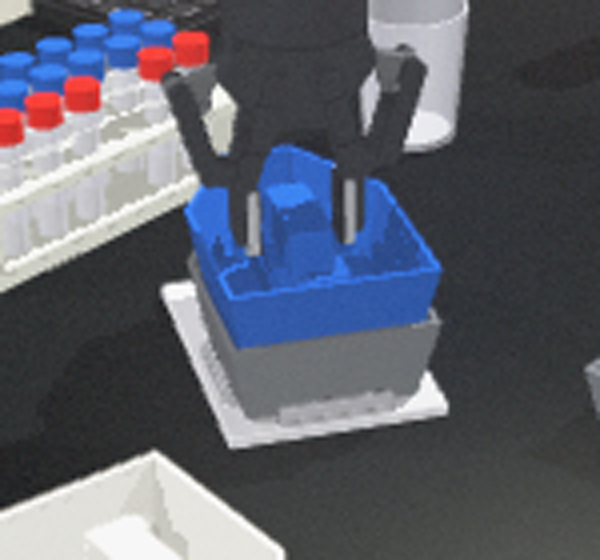

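>>> {"method": "move_arm", "body": {
  "rows": [
    {"tx":0,"ty":0,"tz":-0.02,"ax":0,"ay":0,"az":0,"jaw":125},
    {"tx":0,"ty":0,"tz":-0.03,"ax":0,"ay":0,"az":0,"jaw":125},
    {"tx":0,"ty":0,"tz":-0.04,"ax":0,"ay":0,"az":0,"jaw":110},
    {"tx":0,"ty":0,"tz":-0.04,"ax":0,"ay":0,"az":0,"jaw":110},
    {"tx":0,"ty":0,"tz":-0.03,"ax":0,"ay":0,"az":0,"jaw":110},
    {"tx":0,"ty":0,"tz":0,"ax":0,"ay":0,"az":0,"jaw":110},
    {"tx":0,"ty":0,"tz":0,"ax":0,"ay":0,"az":0,"jaw":110}
  ]
}}

```text
time: 13.95
tool_pos: [0.546, 0.0413, 0.2305]
tool_rot: [-0.002, 0.313, 0.95, -0.0]
contact_force: [-0.4, -0.8, -0.2]
gripper_width: 0.57
```

Run:
```python
from h import *
s,R=info();tilt()
f=manip.grab_frame("wrist");cv2.imwrite("pics/e2.png",f["color"][:,:,::-1])
import pickle;pickle.dump(f,open("sw.pkl","wb"))
p=[.5461,.0414,np.radians(-36.5)]
im=draw(f,p,.008,col=(255,255,0));cv2.imwrite("pics/e3.png",draw(f,p,.038,im)[:,:,::-1])
```

```text
t 13.95 pos [0.546  0.0413 0.2305] yaw 143.46 tz [-0.0041  0.001  -1.    ] w 0.57 F [-0.4 -0.8 -0.2] q [-0.06 -0.13  1.79  0.    1.48 -0.99]
level ax,ay deg [-0.1  -0.22  0.  ]
```

View pics/e3.png

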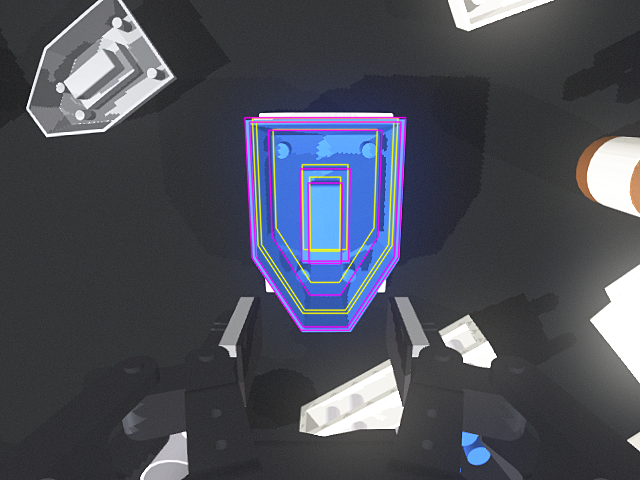

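View pics/e2.png

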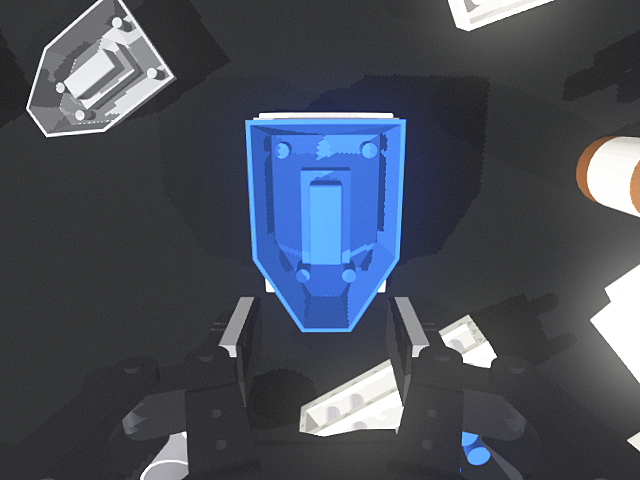

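Run:
```python
from h import *
import pickle;f=pickle.load(open("sw.pkl","rb"))
rim=np.array([[246,120],[254,258],[303,331.5],[351,331],[401,259],[406.5,119]])
p0=[.5461,.0414,-.637]
for z0 in(.034,.038,.042): print(z0);r=cfit([(f,z(RIM,.047),rim)],p0,z0)
togo([.4377,.2841,.23],np.degrees(2.8808))
togo([.4377,.2841,.23],np.degrees(2.8808)-180)
```

```text
0.034
fit [ 0.549   0.0413 -0.6327] yawdeg -36.25 res px [[1.5, 1.1], [0.8, 0.4], [0.2, -1.5], [0.1, -1.2], [-1.8, -1.2], [-0.8, 1.4]]
0.038
fit [ 0.5482  0.0419 -0.6327] yawdeg -36.25 res px [[0.4, -0.3], [-0.2, 1.0], [-0.1, -0.1], [0.4, 0.2], [-0.8, -0.6], [0.3, -0.1]]
0.042
fit [ 0.5475  0.0424 -0.6327] yawdeg -36.25 res px [[-0.8, -1.8], [-1.2, 1.5], [-0.4, 1.4], [0.7, 1.7], [0.2, -0.1], [1.5, -1.5]]
t 14.0 pos [0.5462 0.0413 0.2307] yaw 143.46 tz [-3.7e-03  9.0e-04 -1.0e+00] w 0.567 F [ 0.5 -0.3  1.1] q [-0.06 -0.13  1.79  0.    1.48 -0.99]
shift tool [0.2318 0.1305 0.0013] az -21.59 world d [-0.1085  0.2428 -0.0007]
t 14.0 pos [0.5462 0.0413 0.2307] yaw 143.46 tz [-3.7e-03  9.0e-04 -1.0e+00] w 0.567 F [ 0.5 -0.3  1.1] q [-0.06 -0.13  1.79  0.    1.48 -0.99]
shift tool [0.2318 0.1305 0.0013] az 158.41 world d [-0.1085  0.2428 -0.0007]
```

>>> {"method": "move_arm", "body": {
  "rows": [
    {"tx":0.0415,"ty":0.0234,"tz":0,"ax":0,"ay":0,"az":0,"jaw":110},
    {"tx":0.0415,"ty":0.0234,"tz":0,"ax":0,"ay":0,"az":0,"jaw":110},
    {"tx":0.0415,"ty":0.0234,"tz":0,"ax":0,"ay":0,"az":0,"jaw":110},
    {"tx":0.0415,"ty":0.0234,"tz":0,"ax":0,"ay":0,"az":0,"jaw":110},
    {"tx":0.035,"ty":0.02,"tz":0,"ax":0,"ay":0,"az":0,"jaw":110},
    {"tx":0.018,"ty":0.01,"tz":0,"ax":0,"ay":0,"az":0,"jaw":110},
    {"tx":0,"ty":0,"tz":0,"ax":0,"ay":0,"az":-8,"jaw":110},
    {"tx":0,"ty":0,"tz":0,"ax":0,"ay":0,"az":-8,"jaw":110},
    {"tx":0,"ty":0,"tz":0,"ax":0,"ay":0,"az":-5,"jaw":110},
    {"tx":0,"ty":0,"tz":0,"ax":0,"ay":0,"az":0,"jaw":110},
    {"tx":0,"ty":0,"tz":0,"ax":0,"ay":0,"az":0,"jaw":110}
  ]
}}

```text
time: 15.1
tool_pos: [0.4308, 0.2764, 0.2079]
tool_rot: [-0.017, 0.13, 0.991, -0.007]
contact_force: [0.2, -0.2, 0.7]
gripper_width: 0.57
```

Run:
```python
from h import *
togo([.4377,.2841,.23],np.degrees(2.8808));tilt()
f=manip.grab_frame("wrist");cv2.imwrite("pics/w0.png",f["color"][:,:,::-1])
import pickle;pickle.dump(f,open("ww.pkl","wb"))
```

```text
t 15.1 pos [0.4308 0.2764 0.2079] yaw 165.04 tz [-0.0363 -0.0103 -0.9993] w 0.57 F [ 0.2 -0.2  0.7] q [ 0.42 -0.18  1.88  0.01  1.48 -0.89]
shift tool [-0.0039  0.0087 -0.0224] az -0.02 world d [0.0069 0.0077 0.0221]
level ax,ay deg [-1.11 -1.86 -0.  ]
```

View pics/w0.png

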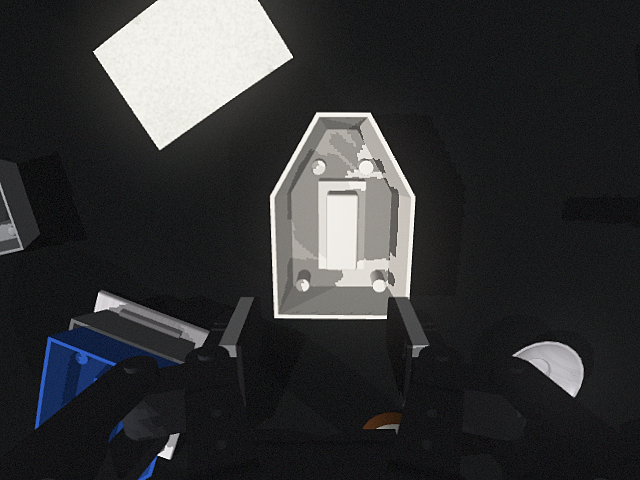

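Run:
```python
from h import *
import pickle;f=pickle.load(open("ww.pkl","rb"))
im=f["color"][100:330,240:440].copy()
cv2.imwrite("pics/w1.png",cv2.resize(im[:,:,::-1],None,fx=2.5,fy=2.5,interpolation=cv2.INTER_CUBIC))
m=cv2.GaussianBlur(f["color"].min(2),(3,3),0)>60
mb=blob(m,(342,230))
r=fit([(f,mb)],[.4377,.2841,2.8808]);print(r,np.degrees(r[0][2]),mb.sum())
cv2.imwrite("pics/w2.png",cv2.resize(draw(f,r[0])[100:330,240:440,::-1],None,fx=2.5,fy=2.5,interpolation=cv2.INTER_CUBIC))
```

```text
(array([0.44042978, 0.28489257, 2.90469237]), np.float64(0.14825779630086375)) 166.42661338579956 30289.0
```

View pics/w1.png

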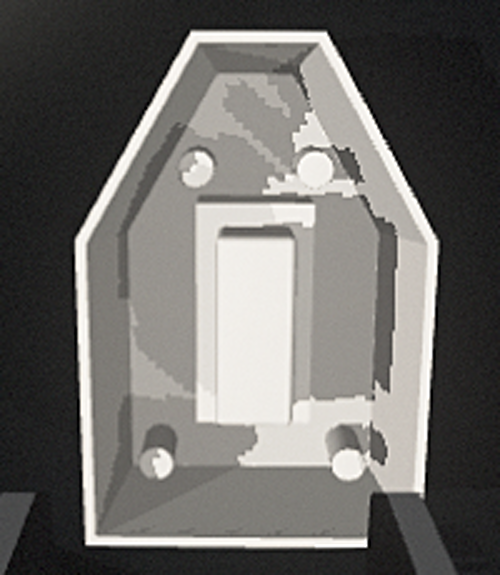

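View pics/w2.png

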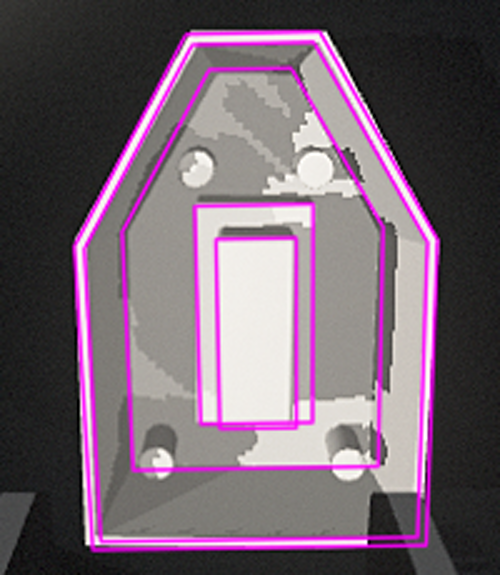

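Run:
```python
from h import *
import pickle;f=pickle.load(open("ww.pkl","rb"));o=[240,100]
rim=np.array([[438,240],[325,31],[190,31],[77,242],[87,546]])/2.5+o
bar=np.array([[290,424],[293,237],[217,237],[217,422]])/2.5+o
p0=[.4377,.2841,2.88]
cfit([(f,z(RIM,.047)[1:],rim)],p0)
r=cfit([(f,z(RIM,.047)[1:],rim),(f,z(BAR,.054),bar)],p0)
togo([*r[:2],.12],np.degrees(r[2]));tilt()
```

```text
fit [0.4403 0.2852 2.8872] yawdeg 165.42 res px [[0.2, 0.3], [-0.2, -0.1], [0.3, 0.1], [-0.7, -0.2], [0.4, -0.2]]
fit [0.44   0.2848 2.8852] yawdeg 165.31 res px [[-0.3, 0.2], [-0.4, -0.3], [0.0, -0.2], [-1.1, -0.6], [-0.2, -0.5], [1.2, 0.9], [1.4, -0.4], [-0.4, -0.4], [-0.2, 1.6]]
t 15.15 pos [0.4308 0.2764 0.2078] yaw 165.04 tz [-0.0366 -0.0104 -0.9993] w 0.566 F [-0.6 -1.  -0. ] q [ 0.42 -0.18  1.88  0.01  1.48 -0.89]
shift tool [-0.0096  0.0123  0.0873] az -0.27 world d [ 0.0092  0.0085 -0.0878]
level ax,ay deg [-1.12 -1.87  0.  ]
```

>>> {"method": "move_arm", "body": {
  "rows": [
    {"tx":0,"ty":0,"tz":0,"ax":-1,"ay":-1.7,"az":-0.3,"jaw":110},
    {"tx":-0.009,"ty":0.0115,"tz":0.02,"ax":0,"ay":0,"az":0,"jaw":110},
    {"tx":0,"ty":0,"tz":0.03,"ax":0,"ay":0,"az":0,"jaw":110},
    {"tx":0,"ty":0,"tz":0.02,"ax":0,"ay":0,"az":0,"jaw":110},
    {"tx":0,"ty":0,"tz":0,"ax":0,"ay":0,"az":0,"jaw":110},
    {"tx":0,"ty":0,"tz":0,"ax":0,"ay":0,"az":0,"jaw":110}
  ]
}}

```text
time: 15.75
tool_pos: [0.4434, 0.2846, 0.1353]
tool_rot: [-0.001, 0.132, 0.991, -0.0]
contact_force: [0.0, 1.2, 1.3]
gripper_width: 0.568
```

Run:
```python
from h import *
togo([.4402,.285,.03],165.4);tilt()
f=manip.grab_frame("wrist")
cv2.imwrite("pics/w3.png",draw(f,[.4402,.285,np.radians(165.4)])[:,:,::-1])
```

```text
t 15.75 pos [0.4434 0.2846 0.1353] yaw 164.82 tz [-1.8e-03 -7.0e-04 -1.0e+00] w 0.568 F [0.  1.2 1.3] q [ 0.43 -0.1   1.93  0.    1.32 -0.88]
shift tool [ 0.003  -0.0003  0.1053] az -0.58 world d [-0.0032  0.0004 -0.1053]
level ax,ay deg [-0.07 -0.09 -0.  ]
```

View pics/w3.png

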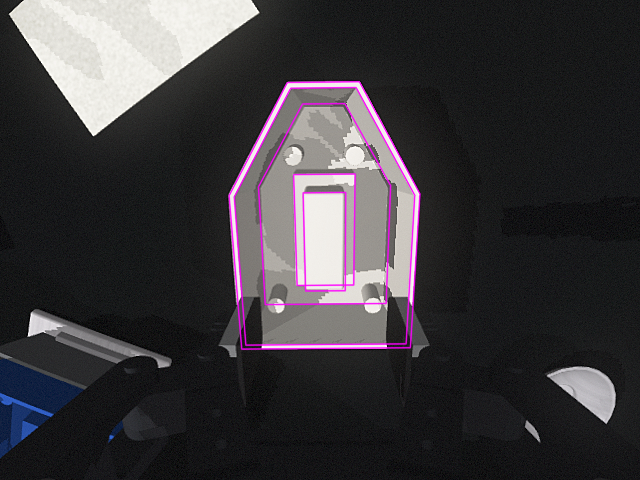

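>>> {"method": "move_arm", "body": {
  "rows": [
    {"tx":0.003,"ty":0,"tz":0.02,"ax":0,"ay":0,"az":-0.6,"jaw":115},
    {"tx":0,"ty":0,"tz":0.025,"ax":0,"ay":0,"az":0,"jaw":115},
    {"tx":0,"ty":0,"tz":0.015,"ax":0,"ay":0,"az":0,"jaw":115},
    {"tx":0,"ty":0,"tz":0,"ax":0,"ay":0,"az":0,"jaw":115},
    {"tx":0,"ty":0,"tz":0,"ax":0,"ay":0,"az":0,"jaw":115}
  ]
}}

```text
time: 16.3
tool_pos: [0.4453, 0.2873, 0.0814]
tool_rot: [0.005, 0.128, 0.992, 0.003]
contact_force: [-0.3, 0.1, 0.4]
gripper_width: 0.548
```

Run:
```python
from h import *
togo([.4402,.285,.03],165.4);tilt()
f=manip.grab_frame("wrist");cv2.imwrite("pics/w4.png",f["color"][:,:,::-1])
```

```text
t 16.3 pos [0.4453 0.2873 0.0814] yaw 165.33 tz [ 0.0098  0.0046 -0.9999] w 0.548 F [-0.3  0.1  0.4] q [ 0.43 -0.04  1.97  0.    1.2  -0.88]
shift tool [ 0.0048 -0.0039  0.0514] az -0.07 world d [-0.0051 -0.0023 -0.0514]
level ax,ay deg [ 0.4   0.48 -0.  ]
```

View pics/w4.png

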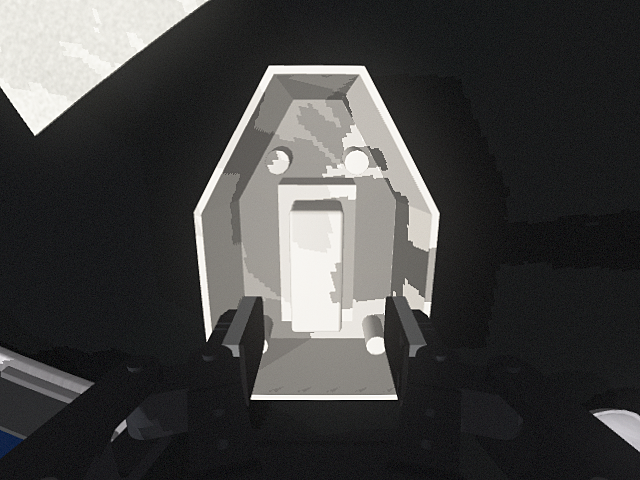

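>>> {"method": "move_arm", "body": {
  "rows": [
    {"tx":0.005,"ty":-0.0039,"tz":0,"ax":0.5,"ay":0.5,"az":0,"jaw":115},
    {"tx":0,"ty":0,"tz":0.015,"ax":0,"ay":0,"az":0,"jaw":115},
    {"tx":0,"ty":0,"tz":0,"ax":0,"ay":0,"az":0,"jaw":115},
    {"tx":0,"ty":0,"tz":0,"ax":0,"ay":0,"az":0,"jaw":115}
  ]
}}

```text
time: 16.75
tool_pos: [0.4409, 0.2855, 0.0685]
tool_rot: [0.002, 0.128, 0.992, 0.0]
contact_force: [0.1, 0.6, -0.1]
gripper_width: 0.548
```

Run:
```python
from h import *
togo([.4402,.285,.03],165.4);tilt()
```

```text
t 16.75 pos [0.4409 0.2855 0.0685] yaw 165.33 tz [ 3.2e-03  2.0e-04 -1.0e+00] w 0.548 F [ 0.1  0.6 -0.1] q [ 0.43 -0.03  1.98 -0.    1.19 -0.88]
shift tool [ 0.0007 -0.0007  0.0385] az -0.07 world d [-0.0007 -0.0005 -0.0385]
level ax,ay deg [0.06 0.18 0.  ]
```

>>> {"method": "move_arm", "body": {
  "rows": [
    {"tx":0.001,"ty":-0.0008,"tz":0.012,"ax":0,"ay":0.2,"az":0,"jaw":115},
    {"tx":0,"ty":0,"tz":0.013,"ax":0,"ay":0,"az":0,"jaw":115},
    {"tx":0,"ty":0,"tz":0.007,"ax":0,"ay":0,"az":0,"jaw":115},
    {"tx":0,"ty":0,"tz":0,"ax":0,"ay":0,"az":0,"jaw":115},
    {"tx":0,"ty":0,"tz":0,"ax":0,"ay":0,"az":0,"jaw":115}
  ]
}}

```text
time: 17.25
tool_pos: [0.4389, 0.2846, 0.0324]
tool_rot: [-0.001, 0.128, 0.992, -0.0]
contact_force: [-0.1, 0.1, 1.2]
gripper_width: 0.547
```

Run:
```python
from h import *
togo([.4402,.285,.03],165.4);tilt()
```

```text
t 17.25 pos [0.4389 0.2846 0.0324] yaw 165.32 tz [-2.5e-03  2.0e-04 -1.0e+00] w 0.547 F [-0.1  0.1  1.2] q [ 0.43  0.03  2.    0.    1.12 -0.88]
shift tool [-0.0012  0.0008  0.0024] az -0.08 world d [ 0.0013  0.0004 -0.0024]
level ax,ay deg [-0.03 -0.14  0.  ]
```

>>> {"method": "move_arm", "body": {
  "rows": [
    {"tx":-0.001,"ty":0.0008,"tz":0.002,"ax":0,"ay":0,"az":0,"jaw":115},
    {"tx":0,"ty":0,"tz":0,"ax":0,"ay":0,"az":0,"jaw":140},
    {"tx":0,"ty":0,"tz":0,"ax":0,"ay":0,"az":0,"jaw":255},
    {"tx":0,"ty":0,"tz":0,"ax":0,"ay":0,"az":0,"jaw":255},
    {"tx":0,"ty":0,"tz":0,"ax":0,"ay":0,"az":0,"jaw":255},
    {"tx":0,"ty":0,"tz":0,"ax":0,"ay":0,"az":0,"jaw":255}
  ]
}}

```text
time: 17.85
tool_pos: [0.4408, 0.2854, 0.0311]
tool_rot: [-0.0, 0.128, 0.992, 0.0]
contact_force: [-0.2, -0.2, -0.8]
gripper_width: 0.267
```

Run:
```python
from h import *
togo([.4402,.285,.03],165.4);tilt()
```

```text
t 17.85 pos [0.4408 0.2854 0.0311] yaw 165.32 tz [-8.e-04  1.e-03 -1.e+00] w 0.267 F [-0.2 -0.2 -0.8] q [ 0.43  0.03  1.99  0.    1.12 -0.88]
shift tool [ 0.0005 -0.0006  0.0011] az -0.08 world d [-0.0006 -0.0004 -0.0011]
level ax,ay deg [ 0.04 -0.06 -0.  ]
```

>>> {"method": "move_arm", "body": {
  "rows": [
    {"tx":0,"ty":0,"tz":-0.015,"ax":0,"ay":0,"az":0,"jaw":255},
    {"tx":0,"ty":0,"tz":-0.03,"ax":0,"ay":0,"az":0,"jaw":255},
    {"tx":0,"ty":0,"tz":-0.04,"ax":0,"ay":0,"az":0,"jaw":255},
    {"tx":0,"ty":0,"tz":-0.035,"ax":0,"ay":0,"az":0,"jaw":255},
    {"tx":0,"ty":0,"tz":-0.02,"ax":0,"ay":0,"az":4,"jaw":255},
    {"tx":0,"ty":0,"tz":0,"ax":0,"ay":0,"az":8.5,"jaw":255},
    {"tx":0,"ty":0,"tz":0,"ax":0,"ay":0,"az":8.5,"jaw":255},
    {"tx":0,"ty":0,"tz":0,"ax":0,"ay":0,"az":8.5,"jaw":255},
    {"tx":0,"ty":0,"tz":0,"ax":0,"ay":0,"az":8.5,"jaw":255},
    {"tx":0,"ty":0,"tz":0,"ax":0,"ay":0,"az":8.5,"jaw":255},
    {"tx":0,"ty":0,"tz":0,"ax":0,"ay":0,"az":8.5,"jaw":255},
    {"tx":0,"ty":0,"tz":0,"ax":0,"ay":0,"az":8.5,"jaw":255}
  ]
}}

```text
time: 19.05
tool_pos: [0.4385, 0.2845, 0.1863]
tool_rot: [-0.0, 0.637, 0.771, 0.001]
contact_force: [-0.3, 0.2, -2.1]
gripper_width: 0.263
```

Run:
```python
from h import *
togo([.5478,.0417,.17],-36.4);tilt()
```

```text
t 19.05 pos [0.4385 0.2845 0.1863] yaw 100.83 tz [ 9.0e-04  1.9e-03 -1.0e+00] w 0.263 F [-0.3  0.2 -2.1] q [ 0.43 -0.16  1.9   0.    1.41  0.24]
shift tool [-0.259   0.0617  0.016 ] az 137.23 world d [ 0.1093 -0.2428 -0.0163]
level ax,ay deg [ 0.07 -0.09 -0.  ]
```

>>> {"method": "move_arm", "body": {
  "rows": [
    {"tx":0,"ty":0,"tz":0,"ax":0,"ay":0,"az":8.5,"jaw":255},
    {"tx":0,"ty":0,"tz":0,"ax":0,"ay":0,"az":8.5,"jaw":255},
    {"tx":0,"ty":0,"tz":0,"ax":0,"ay":0,"az":8.5,"jaw":255},
    {"tx":0,"ty":0,"tz":0,"ax":0,"ay":0,"az":8.5,"jaw":255},
    {"tx":0,"ty":0,"tz":0,"ax":0,"ay":0,"az":8.5,"jaw":255},
    {"tx":0,"ty":0,"tz":0,"ax":0,"ay":0,"az":8.5,"jaw":255},
    {"tx":0,"ty":0,"tz":0,"ax":0,"ay":0,"az":8.5,"jaw":255},
    {"tx":0,"ty":0,"tz":0,"ax":0,"ay":0,"az":8.5,"jaw":255},
    {"tx":0,"ty":0,"tz":0,"ax":0,"ay":0,"az":8.5,"jaw":255},
    {"tx":0,"ty":0,"tz":0,"ax":0,"ay":0,"az":8.5,"jaw":255},
    {"tx":0,"ty":0,"tz":0,"ax":0,"ay":0,"az":8.5,"jaw":255},
    {"tx":0,"ty":0,"tz":0,"ax":0,"ay":0,"az":8.5,"jaw":255}
  ]
}}

```text
time: 20.25
tool_pos: [0.435, 0.2833, 0.1955]
tool_rot: [-0.001, 1.0, -0.02, 0.001]
contact_force: [0.3, -0.9, -2.0]
gripper_width: 0.266
```

Run:
```python
from h import *
togo([.5478,.0417,.17],-36.4);tilt()
```

```text
t 20.25 pos [0.435  0.2833 0.1955] yaw -2.31 tz [ 0.0021  0.0029 -1.    ] w 0.266 F [ 0.3 -0.9 -2. ] q [ 0.43 -0.18  1.9   0.    1.42  2.04]
shift tool [0.1224 0.2369 0.0251] az 34.09 world d [ 0.1128 -0.2416 -0.0255]
level ax,ay deg [-0.17 -0.11  0.  ]
```

>>> {"method": "move_arm", "body": {
  "rows": [
    {"tx":0,"ty":0,"tz":0,"ax":0,"ay":0,"az":8.5,"jaw":255},
    {"tx":0,"ty":0,"tz":0,"ax":0,"ay":0,"az":8.5,"jaw":255},
    {"tx":0,"ty":0,"tz":0,"ax":0,"ay":0,"az":8,"jaw":255},
    {"tx":0,"ty":0,"tz":0,"ax":0,"ay":0,"az":3,"jaw":255},
    {"tx":0,"ty":0,"tz":0,"ax":0,"ay":0,"az":0,"jaw":255},
    {"tx":0,"ty":0,"tz":0,"ax":0,"ay":0,"az":0,"jaw":255}
  ]
}}

```text
time: 20.85
tool_pos: [0.4334, 0.2828, 0.1997]
tool_rot: [-0.002, 0.964, -0.267, 0.001]
contact_force: [0.3, 0.1, -2.7]
gripper_width: 0.262
```

Run:
```python
from h import *
togo([.5478,.0417,.17],-36.4);tilt()
```

```text
t 20.85 pos [0.4334 0.2828 0.1997] yaw -30.98 tz [ 0.0029  0.0036 -1.    ] w 0.262 F [ 0.3  0.1 -2.7] q [ 0.43 -0.19  1.9   0.    1.43  2.54]
shift tool [0.2222 0.1479 0.0292] az 5.42 world d [ 0.1144 -0.2411 -0.0297]
level ax,ay deg [-0.26 -0.03 -0.  ]
```

>>> {"method": "move_arm", "body": {
  "rows": [
    {"tx":0.02,"ty":0.0133,"tz":0,"ax":0,"ay":0,"az":0,"jaw":255},
    {"tx":0.038,"ty":0.0253,"tz":0,"ax":0,"ay":0,"az":0,"jaw":255},
    {"tx":0.038,"ty":0.0253,"tz":0,"ax":0,"ay":0,"az":0,"jaw":255},
    {"tx":0.038,"ty":0.0253,"tz":0,"ax":0,"ay":0,"az":0,"jaw":255},
    {"tx":0.038,"ty":0.0253,"tz":0,"ax":0,"ay":0,"az":0,"jaw":255},
    {"tx":0.028,"ty":0.0187,"tz":0,"ax":0,"ay":0,"az":0,"jaw":255},
    {"tx":0.012,"ty":0.008,"tz":0,"ax":0,"ay":0,"az":0,"jaw":255},
    {"tx":0,"ty":0,"tz":0,"ax":0,"ay":0,"az":3,"jaw":255},
    {"tx":0,"ty":0,"tz":0,"ax":0,"ay":0,"az":2.4,"jaw":255},
    {"tx":0,"ty":0,"tz":0,"ax":0,"ay":0,"az":0,"jaw":255},
    {"tx":0,"ty":0,"tz":0,"ax":0,"ay":0,"az":0,"jaw":255}
  ]
}}

```text
time: 21.95
tool_pos: [0.5464, 0.0459, 0.2021]
tool_rot: [-0.004, 0.952, -0.306, 0.001]
contact_force: [0.2, 0.8, -2.5]
gripper_width: 0.27
```

Run:
```python
from h import *
togo([.5478,.0417,.17],-36.4);tilt()
f=manip.grab_frame("wrist")
s,R=info(); z0=s["tool_pos"][2]-.0311
y=np.arctan2(R[1,0],R[0,0])
cv2.imwrite("pics/h0.png",draw(f,[*s["tool_pos"][:2],y],z0)[:,:,::-1])
f=manip.grab_frame("side")
cv2.imwrite("pics/h1.png",cv2.resize(f["color"][110:310,180:380,::-1],None,fx=3,fy=3,interpolation=cv2.INTER_CUBIC))
```

```text
t 21.95 pos [0.5464 0.0459 0.2021] yaw -35.67 tz [ 0.0045  0.0065 -1.    ] w 0.27 F [ 0.2  0.8 -2.5] q [-0.06 -0.11  1.83  0.01  1.43  2.14]
shift tool [0.0036 0.0029 0.0321] az 0.73 world d [ 0.0014 -0.0042 -0.0321]
level ax,ay deg [-0.46  0.01 -0.  ]
t 22.0 pos [0.5464 0.046  0.2021] yaw -35.68 tz [ 0.0046  0.0065 -1.    ] w 0.267 F [ 0.5 -0.  -2.3] q [-0.06 -0.11  1.83  0.01  1.43  2.14]
```

View pics/h0.png

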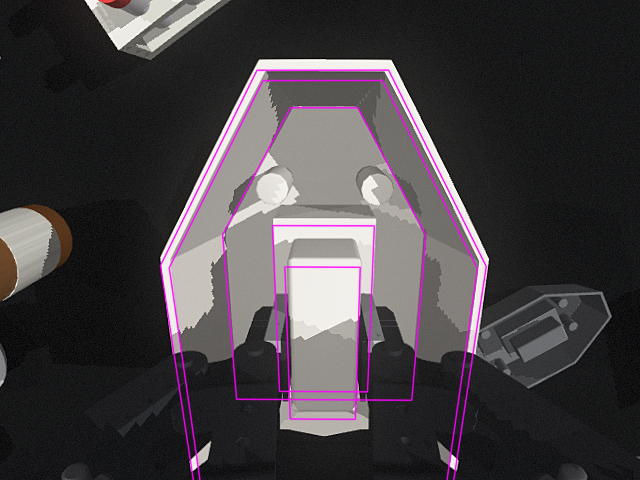

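View pics/h1.png

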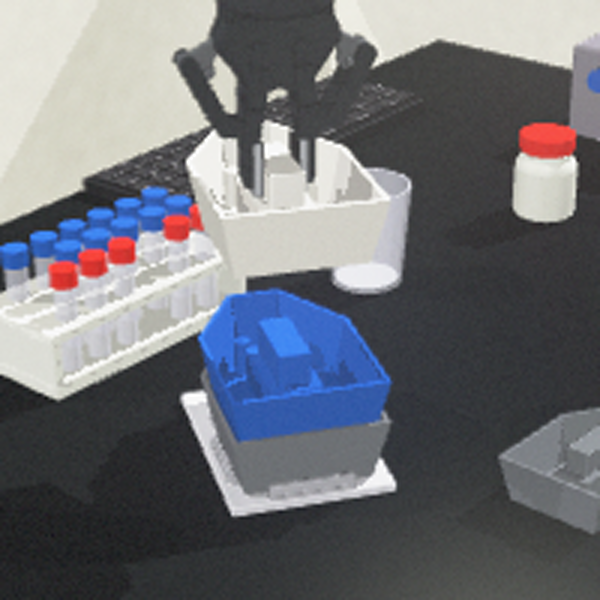

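```bash
cat > ft.py <<'E'
from h import *
def toolfit(f,s,R,P,uv,zg):
    """tray pose in tool frame: dx,dy,dyaw,dz,pitch,roll; tray axes = tool x, -tool y, up"""
    B=np.array([[1,0,0],[0,-1,0],[0,0,-1]])
    def X(q):
        M=Ro.from_euler("zyx",[q[2],q[4],0]).as_matrix()
        loc=np.asarray(P)@M.T+[q[0],q[1],q[3]]
        loc=loc-[0,0,zg]
        return (R@(B@loc.T)).T+s["tool_pos"]
    fn=lambda q:(proj(f,X(q))-uv).ravel()
    r=least_squares(fn,np.zeros(5)); print("dx dy dyaw° dz pitch°",np.r_[r.x[:2],np.degrees(r.x[2]),r.x[3],np.degrees(r.x[4])].round(4));print(r.fun.reshape(-1,2).round(1).tolist())
    r2=least_squares(lambda q:fn(np.r_[q,0,0]),np.zeros(3));print("rigid z:",r2.x.round(4),r2.fun.reshape(-1,2).round(1).tolist())
    r3=least_squares(lambda q:fn(np.r_[q[:3],0,q[3]]),np.zeros(4));print("pitch only:",r3.x.round(4),r3.fun.reshape(-1,2).round(1).tolist())
    return r.x
E
python3 - <<'E'
from ft import *
f=manip.grab_frame("wrist");s,R=info()
cv2.imwrite("pics/h2.png",cv2.resize(f["color"][40:440,150:500,::-1],None,fx=1.5,fy=1.5,interpolation=cv2.INTER_CUBIC))
P=np.r_[z(RIM,.047)[1:5]]
uv=np.array([[488,262],[393,60],[258,60],[161,262]])
toolfit(f,s,R,P,uv,.0311)
E
```

```text
t 22.1 pos [0.5465 0.0459 0.2021] yaw -35.7 tz [ 0.0048  0.0064 -1.    ] w 0.272 F [ 1.   0.8 -2.7] q [-0.06 -0.11  1.83  0.01  1.43  2.14]
dx dy dyaw° dz pitch° [ 4.1000e-03 -6.0000e-04 -6.1700e-02 -3.0000e-04 -2.5702e+00]
[[1.4, -0.9], [0.4, 1.2], [-0.8, 0.9], [-0.9, -1.4]]
rigid z: [ 0.0021 -0.0006 -0.0011] [[0.4, -2.3], [-1.6, 2.1], [1.2, 1.8], [0.1, -2.8]]
pitch only: [ 0.0038 -0.0006 -0.0011 -0.0393] [[1.6, -0.9], [0.3, 1.1], [-0.7, 0.9], [-1.1, -1.4]]
```

View pics/h2.png

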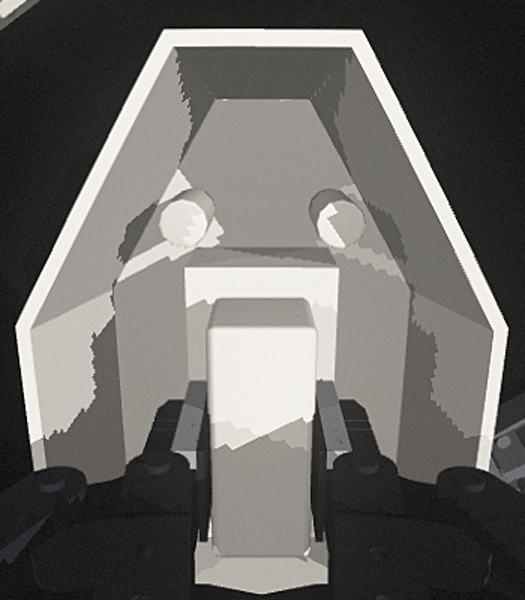

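Run:
```python
from ft import *
f=manip.grab_frame("wrist");s,R=info()
P=np.r_[z(RIM,.047)[1:5],z(RIMI,.047)[2:4],z(off(FOOT,-.0025),.003)[2:4],[[.037,-.019,.029],[.037,.019,.029],[-.03,-.012,.054],[-.03,.012,.054]]]
c=np.array([[508,328],[363,29],[163,29],[16,328],[351,47],[178,47],[310,99],[218,99],[338,267],[184,267],[311,556],[211,556]])/1.5+[150,40]
toolfit(f,s,R,P,c,.0311)
f=manip.grab_frame("side")
cv2.imwrite("pics/h3.png",cv2.resize(f["color"][140:220,230:320,::-1],None,fx=8,fy=7,interpolation=cv2.INTER_CUBIC))
im=f["color"].copy()
y=np.radians(-35.7)
im=draw(f,[*(s["tool_pos"][:2]),y],s["tool_pos"][2]-.0311,im)
cv2.imwrite("pics/h4.png",cv2.resize(im[140:220,230:320,::-1],None,fx=8,fy=7,interpolation=cv2.INTER_CUBIC))
```

```text
t 22.15 pos [0.5465 0.0458 0.2021] yaw -35.71 tz [ 0.0048  0.0063 -1.    ] w 0.267 F [-0.4 -0.4 -2.7] q [-0.06 -0.11  1.83  0.01  1.43  2.14]
dx dy dyaw° dz pitch° [ 0.0029 -0.0005 -0.19   -0.0007 -0.412 ]
[[-0.6, -0.3], [-0.1, 1.3], [1.0, 0.7], [0.7, -1.5], [1.7, -0.2], [-2.9, -0.8], [-0.7, -0.1], [-1.0, -0.3], [0.6, -0.0], [1.1, -0.4], [-0.6, 0.9], [0.9, 0.7]]
rigid z: [ 0.0027 -0.0005 -0.0033] [[-0.0, -0.3], [-0.1, 0.7], [0.9, 0.1], [0.1, -1.5], [1.7, -0.8], [-3.0, -1.3], [-0.7, 0.3], [-1.0, 0.1], [0.7, 0.2], [0.9, -0.2], [-0.4, 2.1], [0.7, 1.9]]
pitch only: [ 0.0027 -0.0005 -0.0033 -0.0021] [[0.0, -0.1], [-0.0, 0.7], [0.8, 0.2], [0.1, -1.3], [1.8, -0.8], [-3.1, -1.3], [-0.7, 0.1], [-1.1, -0.1], [0.7, 0.2], [0.9, -0.2], [-0.4, 2.1], [0.7, 1.9]]
```

View pics/h4.png

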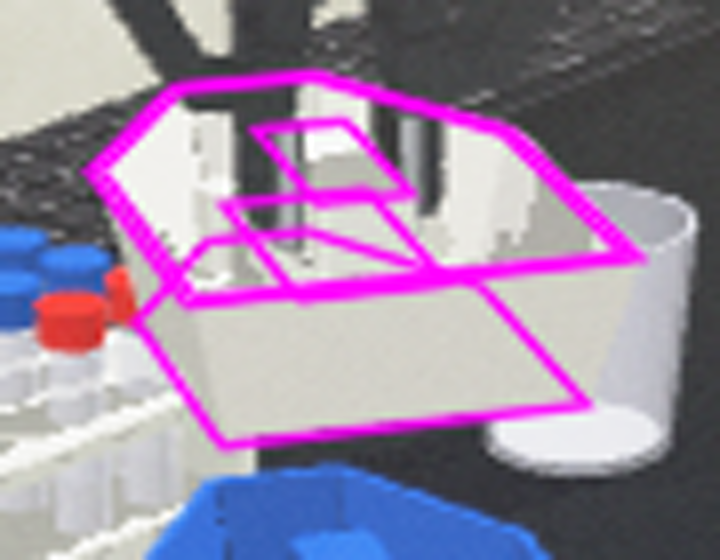

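Run:
```python
from h import *
s,R=info()
f=manip.grab_frame("side");g=manip.grab_frame("scene")
import pickle;pickle.dump((f,g,s),open("sg.pkl","wb"))
cv2.imwrite("pics/i0.png",cv2.resize(f["color"][145:265,235:315,::-1],None,fx=5,fy=5,interpolation=cv2.INTER_CUBIC))
cv2.imwrite("pics/i1.png",cv2.resize(g["color"][170:300,270:390,::-1],None,fx=4.5,fy=4.5,interpolation=cv2.INTER_CUBIC))
```

```text
t 22.2 pos [0.5465 0.0458 0.2021] yaw -35.72 tz [ 0.0047  0.0063 -1.    ] w 0.266 F [ 0.3 -0.9 -2.4] q [-0.06 -0.11  1.83  0.01  1.43  2.14]
```

View pics/i0.png

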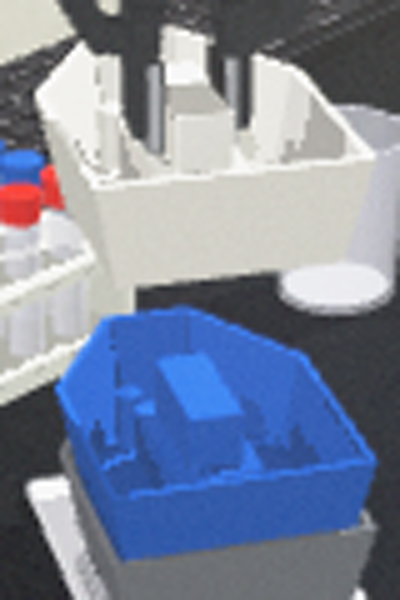

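View pics/i1.png

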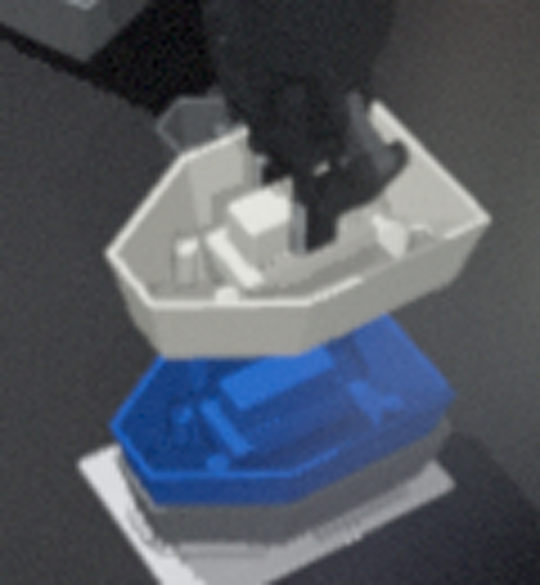

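Run:
```python
from h import *
import pickle;f,g,s=pickle.load(open("sg.pkl","rb"))
R=rot(s["tool_rot"])
def S(a): return (np.array(a)-2+0.)/5+[235,145]
def G(a): return (np.array(a)-1.75)/4.5+[270,170]
r3=z(RIM,.047)
bs=S([[376,462],[309,359],[60,382],[107,500]]);ws=S([[375,157],[296,72],[37,95],[100,187]])
bg=G([[113,427],[150,473],[298,472],[453,397]]);wg=G([[180,157],[108,255],[152,303],[312,305],[489,222],[378,105]])
p0=[.547,.043,-.63];zw=s["tool_pos"][2]-.0311
I=[0,1,4,5]
for nm,B,W in(("side",[(f,r3[I],bs)],[(f,r3[I],ws)]),("scene",[(g,r3[2:6],bg)],[(g,r3[[1,2,3,4,5,0]],wg)]),("both",[(f,r3[I],bs),(g,r3[2:6],bg)],[(f,r3[I],ws),(g,r3[[1,2,3,4,5,0]],wg)])):
    print(nm);b=cfit(B,p0,.038);w=cfit(W,p0,zw)
    d=w-b; c,sn=np.cos(b[2]),np.sin(b[2])
    print("white-blue in blue frame",round(c*d[0]+sn*d[1],4),round(-sn*d[0]+c*d[1],4),"dyaw",np.degrees(d[2]).round(2),"white-TCP tool",(R.T@np.r_[w[:2]-s["tool_pos"][:2],0])[:2].round(4))
```

```text
side
fit [ 0.5448  0.0398 -0.6651] yawdeg -38.11 res px [[0.1, 0.3], [0.4, -0.7], [-0.4, 0.6], [-0.1, -0.4]]
fit [ 0.5466  0.0431 -0.6168] yawdeg -35.34 res px [[0.8, -0.1], [0.4, -1.1], [-0.5, 0.0], [-0.7, 0.7]]
white-blue in blue frame -0.0007 0.0038 dyaw 2.76 white-TCP tool [0.0016 0.0021]
scene
fit [ 0.5458  0.0414 -0.6343] yawdeg -36.34 res px [[-0.3, -0.7], [0.1, 0.8], [-1.0, 0.7], [1.3, -1.0]]
fit [ 0.5499  0.0467 -0.6704] yawdeg -38.41 res px [[1.9, -0.0], [0.1, -0.8], [-0.7, 1.1], [-0.7, 1.2], [1.5, 1.9], [-2.1, -4.0]]
white-blue in blue frame 0.0001 0.0067 dyaw -2.07 white-TCP tool [ 0.0022 -0.0027]
both
fit [ 0.5451  0.0411 -0.6448] yawdeg -36.95 res px [[0.2, 0.2], [-0.5, -0.7], [-1.0, 1.1], [0.2, -0.0], [-0.4, -1.3], [-0.2, 0.3], [-1.3, 0.4], [1.2, -0.9]]
fit [ 0.5472  0.0448 -0.6434] yawdeg -36.86 res px [[-0.7, 0.5], [0.3, -0.7], [-1.1, -0.1], [-2.7, 0.7], [1.1, -0.6], [0.1, -1.1], [-0.2, 0.5], [-0.3, -0.0], [1.1, -0.1], [-3.6, -5.3]]
white-blue in blue frame -0.0005 0.0042 dyaw 0.08 white-TCP tool [0.0011 0.0004]
```

>>> {"method": "move_arm", "body": {
  "rows": [
    {"tx":0,"ty":0.003,"tz":0.015,"ax":-0.5,"ay":0,"az":0.8,"jaw":255},
    {"tx":0,"ty":0,"tz":0.02,"ax":0,"ay":0,"az":0,"jaw":255},
    {"tx":0,"ty":0,"tz":0.01,"ax":0,"ay":0,"az":0,"jaw":255},
    {"tx":0,"ty":0,"tz":0,"ax":0,"ay":0,"az":0,"jaw":255},
    {"tx":0,"ty":0,"tz":0,"ax":0,"ay":0,"az":0,"jaw":255}
  ]
}}

```text
time: 22.8
tool_pos: [0.5439, 0.043, 0.153]
tool_rot: [0.001, 0.949, -0.314, -0.001]
contact_force: [-0.3, 0.6, -1.5]
gripper_width: 0.268
```

Run:
```python
from h import *
togo([.5455,.0423,.0991],-36.4);tilt()
```

```text
t 22.8 pos [0.5439 0.043  0.153 ] yaw -36.64 tz [-0.0026 -0.002  -1.    ] w 0.268 F [-0.3  0.6 -1.5] q [-0.06 -0.07  1.87 -0.    1.35  2.15]
shift tool [ 0.0017 -0.0005  0.0539] az -0.24 world d [ 0.0016 -0.0007 -0.0539]
level ax,ay deg [ 0.18  0.05 -0.  ]
```

>>> {"method": "move_arm", "body": {
  "rows": [
    {"tx":0.0012,"ty":-0.0005,"tz":0.01,"ax":0.1,"ay":0,"az":-0.2,"jaw":255},
    {"tx":0,"ty":0,"tz":0.01,"ax":0,"ay":0,"az":0,"jaw":255},
    {"tx":0,"ty":0,"tz":0,"ax":0,"ay":0,"az":0,"jaw":255},
    {"tx":0,"ty":0,"tz":0,"ax":0,"ay":0,"az":0,"jaw":255}
  ]
}}

```text
time: 23.2
tool_pos: [0.5462, 0.0425, 0.1326]
tool_rot: [0.0, 0.95, -0.313, 0.0]
contact_force: [0.1, -0.8, -1.3]
gripper_width: 0.269
```

Run:
```python
from h import *
togo([.5455,.0423,.0991],-36.4);tilt()
s=manip.state()
f=manip.grab_frame("side");g=manip.grab_frame("scene")
import pickle;pickle.dump((f,g,s),open("sg2.pkl","wb"))
cv2.imwrite("pics/j0.png",cv2.resize(f["color"][160:260,235:320,::-1],None,fx=6,fy=6,interpolation=cv2.INTER_CUBIC))
cv2.imwrite("pics/j1.png",cv2.resize(g["color"][190:300,275:385,::-1],None,fx=5,fy=5,interpolation=cv2.INTER_CUBIC))
```

```text
t 23.2 pos [0.5462 0.0425 0.1326] yaw -36.43 tz [ 7.e-04 -7.e-04 -1.e+00] w 0.269 F [ 0.1 -0.8 -1.3] q [-0.06 -0.05  1.88 -0.    1.31  2.15]
shift tool [-0.0005  0.0006  0.0335] az -0.03 world d [-0.0007 -0.0002 -0.0335]
level ax,ay deg [ 0.01 -0.06  0.  ]
```

View pics/j0.png

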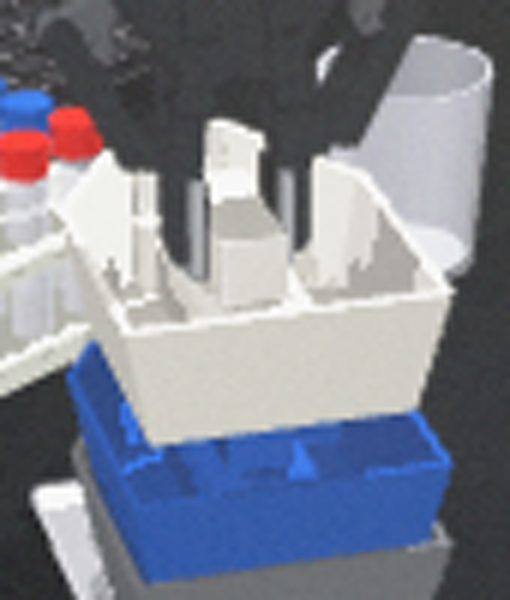

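View pics/j1.png

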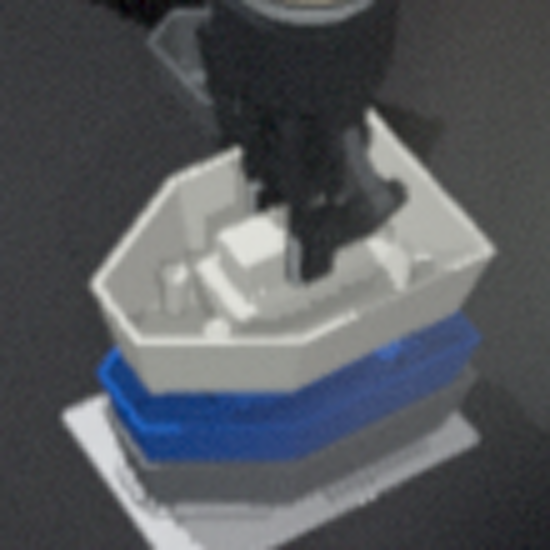

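Run:
```python
from h import *
import pickle;f,g,s=pickle.load(open("sg2.pkl","rb"))
zw=s["tool_pos"][2]-.0311
p=[.5465,.0418,np.radians(-36.43)]
def Sc(q): return (q-[235,160])*6+2.5
def Gc(q): return (q-[275,190])*5+2
r3=z(RIM,.047);f3=z(FOOT,0)
print("side white rim back y-",Sc(proj(f,place(r3[[0,5]],p,zw))).round(0).tolist(),"foot",Sc(proj(f,place(f3[[0,5]],p,zw))).round(0).tolist(),"blue rim",Sc(proj(f,place(r3[[0,5,4]],p,.038))).round(0).tolist(),"blue foot5",Sc(proj(f,place(f3[[5]],p,.038))).round(0).tolist())
print("scene white rim",Gc(proj(g,place(r3,p,zw))).round(0).tolist(),"blue",Gc(proj(g,place(r3,p,.038))).round(0).tolist())
```

```text
side white rim back y- [[452.0, 295.0], [121.0, 337.0]] foot [[414.0, 412.0], [148.0, 449.0]] blue rim [[449.0, 464.0], [128.0, 510.0], [61.0, 375.0]] blue foot5 [[153.0, 614.0]]
scene white rim [[361.0, 96.0], [175.0, 178.0], [95.0, 283.0], [140.0, 343.0], [307.0, 342.0], [500.0, 249.0]] blue [[353.0, 187.0], [175.0, 268.0], [99.0, 372.0], [142.0, 431.0], [301.0, 429.0], [485.0, 338.0]]
```

>>> {"method": "move_arm", "body": {
  "rows": [
    {"tx":0,"ty":0,"tz":0.008,"ax":0,"ay":0,"az":0,"jaw":255},
    {"tx":0,"ty":0,"tz":0.007,"ax":0,"ay":0,"az":0,"jaw":255},
    {"tx":0,"ty":0,"tz":0,"ax":0,"ay":0,"az":0,"jaw":255},
    {"tx":0,"ty":0,"tz":0,"ax":0,"ay":0,"az":0,"jaw":255}
  ]
}}

```text
time: 23.7
tool_pos: [0.5466, 0.0425, 0.1172]
tool_rot: [0.0, 0.95, -0.313, 0.001]
contact_force: [0.5, -0.4, -2.1]
gripper_width: 0.269
```

Run:
```python
from h import *
togo([.546,.0423,.0991],-36.4);tilt()
F=[]
for i in range(3): manip.grab_frame("side");F.append(manip.state()["contact_force"])
print(np.mean(F,0))
```

```text
t 23.7 pos [0.5466 0.0425 0.1172] yaw -36.43 tz [ 2.1e-03 -8.0e-04 -1.0e+00] w 0.269 F [ 0.5 -0.4 -2.1] q [-0.06 -0.03  1.9  -0.    1.28  2.15]
shift tool [-0.0004  0.0006  0.0181] az -0.03 world d [-0.0006 -0.0002 -0.0181]
level ax,ay deg [-0.04 -0.13 -0.  ]
[ 0.01185015 -0.18320541 -2.0401817 ]
```

>>> {"method": "move_arm", "body": {
  "rows": [
    {"tx":0,"ty":0,"tz":0.006,"ax":0,"ay":0,"az":0,"jaw":255},
    {"tx":0,"ty":0,"tz":0.004,"ax":0,"ay":0,"az":0,"jaw":255},
    {"tx":0,"ty":0,"tz":0,"ax":0,"ay":0,"az":0,"jaw":255}
  ]
}}

```text
time: 24.15
tool_pos: [0.5472, 0.0425, 0.1073]
tool_rot: [-0.0, 0.95, -0.313, 0.002]
contact_force: [0.4, -0.5, -2.4]
gripper_width: 0.265
```

Run:
```python
from h import *
togo([.546,.0423,.0991],-36.4);tilt()
F=[]
for i in range(3): manip.grab_frame("side");F.append(manip.state()["contact_force"])
print(np.mean(F,0))
```

```text
t 24.15 pos [0.5472 0.0425 0.1073] yaw -36.43 tz [ 3.8e-03 -9.0e-04 -1.0e+00] w 0.265 F [ 0.4 -0.5 -2.4] q [-0.06 -0.02  1.9  -0.    1.26  2.15]
shift tool [-0.0009  0.0009  0.0082] az -0.03 world d [-0.0012 -0.0002 -0.0082]
level ax,ay deg [-0.09 -0.2   0.  ]
[ 0.22667026 -0.01832327 -2.31390964]
```

>>> {"method": "move_arm", "body": {
  "rows": [
    {"tx":-0.0008,"ty":0.0008,"tz":0.004,"ax":0,"ay":0,"az":0,"jaw":255},
    {"tx":0,"ty":0,"tz":0.002,"ax":0,"ay":0,"az":0,"jaw":255},
    {"tx":0,"ty":0,"tz":0,"ax":0,"ay":0,"az":0,"jaw":255}
  ]
}}

```text
time: 24.6
tool_pos: [0.5467, 0.0423, 0.1019]
tool_rot: [-0.0, 0.95, -0.313, 0.003]
contact_force: [-0.3, 1.4, -2.6]
gripper_width: 0.27
```

Run:
```python
from h import *
togo([.546,.0423,.0991],-36.4);tilt()
F=[]
for i in range(3): manip.grab_frame("side");F.append(manip.state()["contact_force"])
print(np.mean(F,0))
```

```text
t 24.6 pos [0.5467 0.0423 0.1019] yaw -36.43 tz [ 0.0056 -0.001  -1.    ] w 0.27 F [-0.3  1.4 -2.6] q [-0.06 -0.02  1.91 -0.    1.24  2.15]
shift tool [-0.0006  0.0004  0.0028] az -0.03 world d [-0.0007  0.     -0.0028]
level ax,ay deg [-0.14 -0.29  0.  ]
[ 0.07960763  0.27176904 -1.95880617]
```

>>> {"method": "move_arm", "body": {
  "rows": [
    {"tx":0,"ty":0,"tz":0.003,"ax":-0.1,"ay":-0.25,"az":0,"jaw":255},
    {"tx":0,"ty":0,"tz":0.002,"ax":0,"ay":0,"az":0,"jaw":255}
  ]
}}

```text
time: 24.95
tool_pos: [0.5474, 0.0423, 0.099]
tool_rot: [-0.0, 0.95, -0.313, 0.001]
contact_force: [-7.2, 1.1, 12.6]
gripper_width: 0.267
```

Run:
```python
from h import *
F=[]
for i in range(3): manip.grab_frame("side");F.append(manip.state()["contact_force"])
print(np.mean(F,0))
togo([.546,.0423,.0991],-36.4);tilt()
```

```text
[-4.0261574   0.60887555  4.66975643]
t 25.1 pos [0.5474 0.0423 0.099 ] yaw -36.42 tz [ 0.0019  0.     -1.    ] w 0.265 F [-3.8 -0.2  4. ] q [-0.06 -0.01  1.91  0.    1.24  2.15]
shift tool [-0.0011  0.0008 -0.0001] az -0.02 world d [-0.0014  0.      0.0001]
level ax,ay deg [-0.07 -0.09  0.  ]
```

Contact at exactly the seated height (0.0990 vs 0.0991). Release and retreat.

>>> {"method": "move_arm", "body": {
  "rows": [
    {"tx":0,"ty":0,"tz":0,"ax":0,"ay":0,"az":0,"jaw":255},
    {"tx":0,"ty":0,"tz":0,"ax":0,"ay":0,"az":0,"jaw":150},
    {"tx":0,"ty":0,"tz":0,"ax":0,"ay":0,"az":0,"jaw":125},
    {"tx":0,"ty":0,"tz":0,"ax":0,"ay":0,"az":0,"jaw":125},
    {"tx":0,"ty":0,"tz":0,"ax":0,"ay":0,"az":0,"jaw":125}
  ]
}}

```text
time: 25.6
tool_pos: [0.549, 0.0422, 0.1003]
tool_rot: [-0.001, 0.95, -0.312, 0.003]
contact_force: [-0.0, 0.1, 0.5]
gripper_width: 0.509
```

Run:
```python
from h import *
togo([.546,.0423,.0991],-36.4);tilt()
f=manip.grab_frame("side")
cv2.imwrite("pics/k0.png",cv2.resize(f["color"][160:280,215:335,::-1],None,fx=5,fy=5,interpolation=cv2.INTER_CUBIC))
```

```text
t 25.6 pos [0.549  0.0422 0.1003] yaw -36.42 tz [ 5.7e-03 -2.0e-04 -1.0e+00] w 0.509 F [-0.   0.1  0.5] q [-0.06 -0.01  1.9   0.    1.24  2.15]
shift tool [-0.0025  0.0017  0.0011] az -0.02 world d [-0.003   0.0001 -0.0012]
level ax,ay deg [-0.19 -0.27  0.  ]
```

View pics/k0.png

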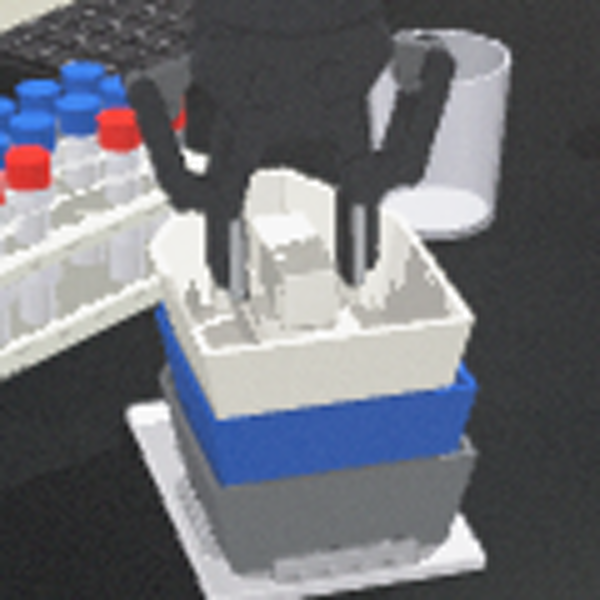

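>>> {"method": "move_arm", "body": {
  "rows": [
    {"tx":0,"ty":0,"tz":-0.02,"ax":0,"ay":0,"az":0,"jaw":125},
    {"tx":0,"ty":0,"tz":-0.03,"ax":0,"ay":0,"az":0,"jaw":125},
    {"tx":0,"ty":0,"tz":-0.04,"ax":0,"ay":0,"az":0,"jaw":125},
    {"tx":0,"ty":0,"tz":-0.04,"ax":0,"ay":0,"az":0,"jaw":125},
    {"tx":0,"ty":0,"tz":-0.02,"ax":0,"ay":0,"az":0,"jaw":125},
    {"tx":0,"ty":0,"tz":0,"ax":0,"ay":0,"az":0,"jaw":125},
    {"tx":0,"ty":0,"tz":0,"ax":0,"ay":0,"az":0,"jaw":125}
  ]
}}

```text
time: 26.35
tool_pos: [0.5469, 0.0422, 0.253]
tool_rot: [-0.0, 0.95, -0.313, 0.001]
contact_force: [-0.3, 0.1, -0.2]
gripper_width: 0.509
```

Run:
```python
from h import *
s,R=info()
f=manip.grab_frame("wrist")
import pickle;pickle.dump(f,open("fw.pkl","wb"))
p=[.5475,.042,np.radians(-36.4)]
cv2.imwrite("pics/l0.png",f["color"][:,:,::-1])
cv2.imwrite("pics/l1.png",draw(f,p,.068)[:,:,::-1])
g=manip.grab_frame("side")
im=g["color"].copy()
for zz,c in((.008,(255,255,0)),(.038,(0,255,0)),(.068,(255,0,255))): im=draw(g,p,zz,im,c)
cv2.imwrite("pics/l2.png",cv2.resize(np.hstack([g["color"][160:290,210:340],im[160:290,210:340]])[:,:,::-1],None,fx=3,fy=3,interpolation=cv2.INTER_CUBIC))
```

```text
t 26.35 pos [0.5469 0.0422 0.253 ] yaw -36.43 tz [ 1.2e-03  1.0e-04 -1.0e+00] w 0.509 F [-0.3  0.1 -0.2] q [-0.06 -0.14  1.77  0.    1.52  2.15]
```

View pics/l1.png

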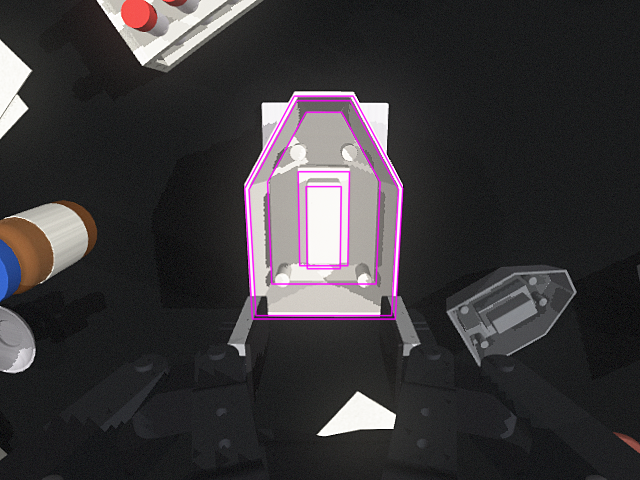

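View pics/l2.png

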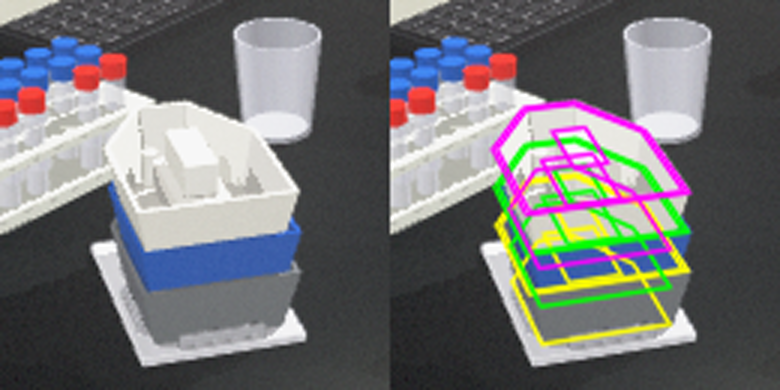

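Run:
```python
from h import *
print(manip.job_done()); info()
```

```text
the job is handed in; nothing more can be done
None
the job is handed in; nothing more can be done
```

I nested the blue tray in the grey one and the white tray in the blue one, nose over nose. Both are released, the arm is clear, and I handed the job in after about 26 s of the 59 s allowed; it reports no verdict.

- **Seating:** After I let go of the blue tray, the wrist camera put it 30 mm above the grey and within about 2 mm of the position I aimed for. The white tray met resistance at its computed seated height (0.0990 m against 0.0991 m). After release, the 30 mm stack model matched the wrist and side views, with the trays level and the noses aligned.
- **Grey tray and bench:** The grey tray was still in its cradle. No bystander looked moved in the pictures I took, though I did not measure their positions.
- **A check that disagreed:** While the white tray was held, the wrist camera showed it about 2.7 mm off along its length, but the grasp measurement gave 0.5 mm. The side and scene cameras differed from each other by 1–2 mm and about 2° in yaw. I aimed between these values. The tray met no side resistance until it touched down, when there was about 4–7 N of sideways force along with the contact. The last wrist picture puts it about 1.5 mm from the model.

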